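# Prop the moulding station's hood open and tip the mould block onto its bed

### The arm

A 6-joint arm with a two-finger parallel gripper is mounted at the origin on the work surface. World frame = base frame: x ahead of the robot, y to its left, z up, the work surface at z = 0. Lengths are in m, angles in rad, forces in N, time in s.
With the tool pointing down it reaches from about 0.3 to 0.775 m from the base axis. Payload 14.6 kg.
Tool frame: the origin (TCP) lies at the very end of the fingers, on their centre line; the grasp point (between the pads) lies 19 mm behind it; z points along the fingers, y is the direction in which the jaws open and shut (so a half turn about z gives the same grasp; the last joint's range is limited). The gripper opens to 94 mm and grips with 3 to 60 N. Pads are 16 mm wide; open, the fingers measure 119 mm over their backs; the gripper's body (75 mm by 177 mm) begins 78 mm behind the grasp point.
Start: joints at [-1.297, 0.3, 1.521, -0, 1.321, -0.067], TCP at [0.184, -0.518, 0.205] pointing down, gripper open.
Joint ranges: [-3.03, 3.03], [-0.79, 2.21], [0.23, 2.52], [-1.04, 4.18], [0, 3.07], [-2.55, 2.55]. Speed limits (rad/s): [2.22, 2.22, 2.57, 3.14, 3.14, 3.14].

### API

Orientations are given as [roll, pitch, yaw] about the fixed x, y, z axes, in that order (R = Rz(yaw) Ry(pitch) Rx(roll)).
In Python, from station import get_obs, vision, hand_in gives the robot as it stands.
- The arm moves only by the tool play_rows, never from a script. Its argument "moves" is a list of rows, each an object with "claw": the opening, from 0 (shut) to 1 (fully open); "linear": the shift along the tool's x, y, z in mm, a list of three; "turn": the turn, a rotation vector about the tool's x, y, z in rad, a list of three. In form: [{"claw": claw, "linear": [tx, ty, tz], "turn": [ax, ay, az]}, ...]. A call has 1 to 8 rows; each row is the pose to reach, as a shift and turn from the pose measured when the call began, along the tool's axes at that moment; what a row does not reach only later rows make up. A row lasts 1/8 s, in which the tool goes at most 62.5 mm and 10.7 degrees, less where a joint would pass 70% of its speed; a pose out of reach is approached as far as the arm can. A call with a gripper value outside its range is refused whole. The fingers move at their own pace and stop on an object; "force" is the grip in N (left out, the last holds). Time passes only in rows, so rows that repeat a pose let the fingers close. It gives the time, the measured TCP pose, the force and the opening at its end, in the units of the state.
- get_obs(): the state, without advancing time (a new reading comes with each control period).
- vision.camera(name): name is "scene" or "top" or "wrist"; returns the picture (480x640x3 uint8, blue, green, red); there is no depth.
- vision.camera_info(name): a dict with "camera_matrix" (3x3 intrinsics, pixels), "k1" (the pictures are not rectified: a ray, as slopes to the right and down, at radius r is drawn at 1 + k1 r^2 times it, then the intrinsics apply), "rvec" (rotation vector, rad) and "tvec" (3), from world to camera coordinates, as OpenCV has them; the wrist camera has in their place "mount" (4x4, takes a point from camera to tool coordinates, whose origin is the TCP and whose axes are the flange's). Camera axes: x right, y down, z forward; pixel columns grow to the right and rows downward; lengths in m; the calibration is good to about 2 mm. A picture is of the moment at which its call begins: read the wrist's pose just before it. camera_info takes no time and is no camera call.
- hand_in(): hands the job in, once; it reports no verdict.
The state is a dict: "time_s": time; "qpos": joint angles; "joint_vel": joint speeds; "tau": joint torques, N m; "ee_pos": TCP position; "eef_rot": TCP orientation; "force": force on the tool from outside, world axes, zero at the start; "moment": the same for the moment, N m; "grip_width": finger opening in m.
Only numpy, scipy, OpenCV 4.12 (cv2) and the standard library are available. Lean on these libraries where they do the work, as an engineer would, in place of code of your own. Each camera call takes 0.05 s, during which the arm holds its last target.

### The job

Raise the steel hood of the small moulding station until it leans back on its stop, swing the prop rod up, and lower the hood onto it so that the rod's tip sits in the hood's pocket and holds the hood open by itself. Then bring the aluminium mould block, still standing, up against the front edge of the bed and tip it over that edge so that it lies flat on the bed with its round inserts facing up. Leave the other things on the table where they are.

Things in the scene. Friction and masses are not known exactly. Their poses are not given: they have to be found in the camera images.
- machine: Low steel moulding station fixed to the table; place and heading vary. Origin on the table under the middle of the hinge line; x along the hinge, y from hinge to open front, z up. Bed 12 mm high, y -20 to 170 mm, 140 mm between side walls (8 mm thick, 62 mm high, ending at y 145). Grey housing behind, y -95 to -20, 90 mm high. The prop rod is on the -x side, nearest the robot.
- sill (a point): Middle of the top of the bed's front edge, machine (0, 170, 12) mm: a square step 12 mm up from the table, facing machine +y; the fence over which the block is tipped.
- hood_hinge (a point): Middle of the hood's hinge line, 100 mm above the table; the axis runs along machine x.
- hood (a joint): Hood angle, rad: 0 = shut (level), 1.57 upright, 2.1 = leaning back on its stop, where it stays by itself; let go below about 1.7 it falls shut unless propped. A 4 mm steel sheet 156 mm wide reaching 160 mm from the hinge, 0.7 kg; about 4 N at the bar lifts it. Propped, with the rod tip home in the pocket, it reads about 1.1.
- hood_bar (a point): Middle of the hood's pull bar: a round bar 10 mm thick, 120 mm long, parallel to the hinge, 196 mm from the hinge axis and in the hood's plane, held out on two arms (110 mm apart) with a 31 mm clear gap between bar and hood edge. It turns freely enough between fingers while the hood swings.
- hood_pocket (a point): Seat of the rod tip's centre in the hood's pocket, in the rod's plane, 112 mm from the hinge axis, under an ear on the hood's -x side, opening away from the underside. Floor sloping out to a lip on the bar side: a tip landing up to 20 mm nearer the hinge than the seat slides out to the lip under the hood's weight; one beyond the lip misses.
- rod (a joint): Prop rod angle in rad: 0 = lying level, pointing to machine -y; grows as it swings up about an axis along machine x; 1.57 = upright. Stays where it is put (light friction, about 1 N at the knob). Home in the pocket it is about 1.10; swing it to 0.97 to 1.08 before lowering the hood.
- rod_pivot (a point): Rod pivot, at machine (-125, 135, 45) mm.
- rod_knob (a point): Centre of the black ball, 20 mm in diameter, fixed on the 8 mm rod 85 mm from its pivot: the place to hold it. The machine's side wall is 47 mm from the rod's line.
- rod_tip (a point): Centre of the rod's black round tip, 12 mm in diameter, 170 mm from the pivot.
- die_center (a point): Centre of the aluminium mould block: 70 (its x) by 45 (its y) by 90 mm high (its z), about 0.7 kg, standing on end on the table in front of the bed, centre 45 mm up. Its +y broad face, looking away from the machine, has six dark round inserts, flush, and must end facing up; lying on the bed its centre is 34.5 mm above the table.
- wrench: Bystander: steel wrench 160 mm long; origin under its middle.
- jar: Bystander: amber plastic jar with a white lid, 60 mm wide, 80 mm high; origin under its middle.
- jug: Bystander: steel mug, 84 mm wide, 100 mm high; origin under its middle.
- puck: Bystander: white plastic disc, 56 mm wide, 30 mm high; origin under its middle.
- tub: Bystander: grey open tub, 120 x 160 x 60 mm; origin under its middle.
- driver: Bystander: screwdriver 180 mm long; origin under its middle.
- scraper: Bystander: steel dough scraper with a black grip, 100 x 100 mm; origin under its middle.
Not all that is in view belongs to the job. Leave any turquoise or yellow look-alike of the part that bears die_center alone.

How it is judged:
On the way, in this order (a step that is already met when the one before it is completed fails the run):
1. the hood is raised until it leans back (value of joint hood above 1.8 rad), for 0.2 s.
2. the prop rod is swung up while the hood leans back (value of joint rod above 0.85 rad and value of joint hood above 1.6 rad), for 0.1 s.
3. the hood rests on the rod, the tip in its pocket, with nothing else holding it (value of joint hood between 0.95 and 1.22 rad and contact force between hood and rod above 0.4 N and distance between rod_tip and hood_pocket below 0.015 m and contact force between the fingers and hood below 0.05 N and contact force between the fingers and rod below 0.05 N), for 0.3 s.
4. the block stands upright against the front edge of the bed (y of die_center in the frame of machine below 0.207 m and angle between die_center's own z axis and vertical below 0.25 rad and height (world z) of die_center below 0.055 m), for 0.05 s.
5. the block lies flat on the bed, inserts up (angle between die_center's own y axis and vertical below 0.12 rad and height (world z) of die_center between 0.029 and 0.041 m and y of die_center in the frame of machine between 0 and 0.165 m and x of die_center in the frame of machine between -0.05 and 0.05 m), for 0.2 s.
At the end, for the whole second after the job is handed in: The hood rests on the rod (0.95 to 1.22 rad, rod tip within 15 mm of its seat, rod loaded); the block lies flat on the bed (within 0.12 rad, centre 29 to 41 mm high, within 50 mm of the middle line, 5 mm or more inside the front edge), inserts up, at rest (all of step 5 and value of joint hood between 0.95 and 1.22 rad and contact force between hood and rod above 0.4 N and distance between rod_tip and hood_pocket below 0.015 m and velocity of joint hood between -0.05 and 0.05 rad/s and linear speed of die below 0.02 m/s); the robot touches nothing.
It fails at once if another thing on the table is pushed away (over 40 mm) (distance of any of wrench, jar, jug, puck, tub, driver, scraper from where it was at the start of the episode above 0.04 m).
It also fails if it takes over 72 s, if anything falls off the work surface, if the arm or the gripper's body presses on something with over 40 N, if the wrist force passes 120 N, or if a joint passes its speed limit or range.

## Working session

There is one attempt and no reset: what is moved stays moved. The work goes in short steps, Python scripts to look and compute and a tool call to move; the robot and the scene stay as the last step left them, time stands still between calls to the robot, and variables do not carry over. Pictures are saved under pics/ and viewed, and the job is handed in when it is done.

Besides the shell and the picture viewer there is one more tool, called after ">>>" in YAML: its name, and indented under it one key for each argument. play_rows: Moves the arm, as the interface text tells. Its arguments: {"type":"object","properties":{"moves":{"type":"array","items":{"type":"object","properties":{"claw":{"type":"number"},"linear":{"type":"array","items":{"type":"number"}},"turn":{"type":"array","items":{"type":"number"}}}}},"force":{"type":"number"}},"required":["moves"]}

```bash
ls; mkdir -p pics
python3 - <<'E'
from station import get_obs, vision
import cv2
print(get_obs())
for n in ["scene","top","wrist"]:
    print(n, vision.camera_info(n))
    cv2.imwrite(f"pics/{n}0.png", vision.camera(n))
E
```

```text
pics
{'time_s': 0.0, 'qpos': array([-1.29659631e+00,  3.00461774e-01,  1.52160795e+00,  7.53248718e-06,
        1.32068132e+00, -6.65751710e-02]), 'joint_vel': array([ 0.00172495, -0.00127857, -0.00023312, -0.00032446,  0.00121481,
        0.00149278]), 'tau': array([ 9.37603181e-04, -5.31809020e+01, -3.52734375e+01,  7.08449632e-02,
        2.43866479e-02, -7.94778293e-05]), 'ee_pos': array([ 0.18375873, -0.51810881,  0.20488008]), 'eef_rot': array([-3.14043731e+00, -8.43431184e-05,  3.40773275e-01]), 'force': array([ 0.07310511, -0.50357078,  0.22336862]), 'moment': array([0.03707282, 0.00657842, 0.03985665]), 'grip_width': 0.09393710493535519}
scene {'camera_matrix': array([[472.48743219,   0.        , 323.39983263],
       [  0.        , 472.48743219, 239.55891264],
       [  0.        ,   0.        ,   1.        ]]), 'k1': -0.033371278108489597, 'rvec': array([ 1.59737511,  1.68630818, -0.87621957]), 'tvec': array([-0.00818569, -0.21570161,  1.67994348])}
top {'camera_matrix': array([[613.60881729,   0.        , 314.61440212],
       [  0.        , 613.60881729, 236.2484834 ],
       [  0.        ,   0.        ,   1.        ]]), 'k1': -0.0465073404782529, 'rvec': array([ 2.13907322, -2.13204606,  0.13888814]), 'tvec': array([0.02561407, 0.52691889, 1.40321827])}
wrist {'camera_matrix': array([[396.08138722,   0.        , 316.07238721],
       [  0.        , 396.08138722, 237.68476156],
       [  0.        ,   0.        ,   1.        ]]), 'k1': 0.005161321180315351, 'mount': array([[-4.30643130e-04, -9.71437726e-01, -2.37294246e-01,
         6.80574151e-02],
       [ 9.99998739e-01, -5.56812332e-05, -1.58685575e-03,
         8.03621397e-04],
       [ 1.52831870e-03, -2.37294630e-01,  9.71436525e-01,
        -1.79046045e-01],
       [ 0.00000000e+00,  0.00000000e+00,  0.00000000e+00,
         1.00000000e+00]])}
```

View pics/scene0.png

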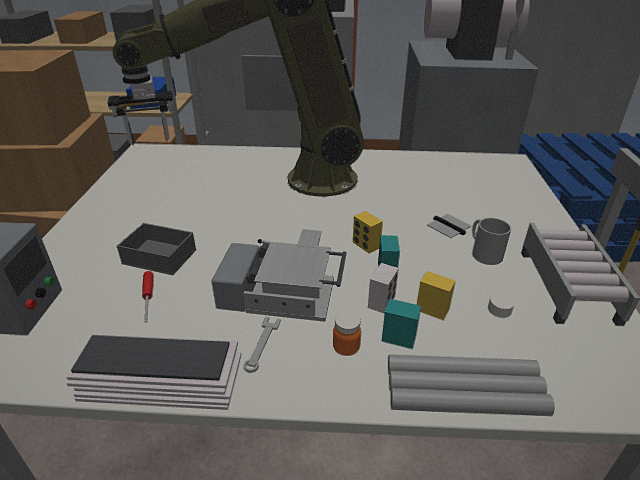

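View pics/top0.png

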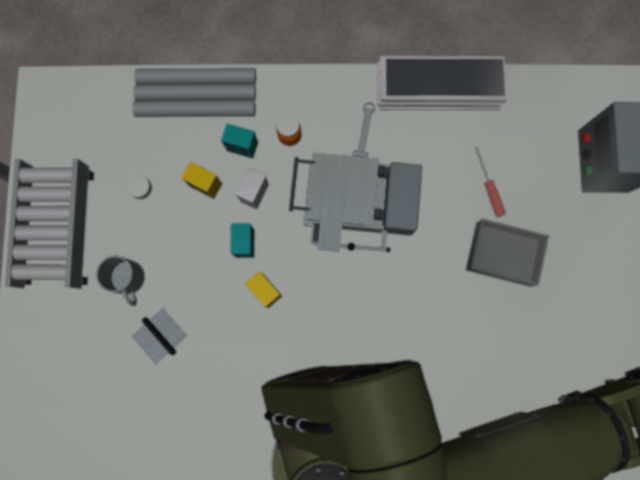

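View pics/wrist0.png

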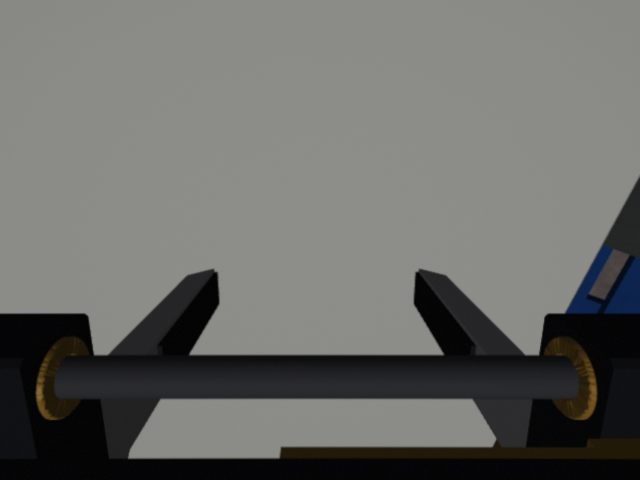

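The top view shows the machine at (350,195) with its front and bar to the left (bar at x≈294), the knob at (351,246) and the aluminium block at (251,187). The teal and yellow blocks are look-alikes. I'll zoom in on the region next.

```bash
cat > h.py <<'E'
import numpy as np, cv2
from station import get_obs, vision
from scipy.spatial.transform import Rotation as Ro
def cam(n):
    i=vision.camera_info(n); K=np.array(i['camera_matrix'])
    if 'rvec' in i:
        R=cv2.Rodrigues(np.array(i['rvec']))[0]; t=np.array(i['tvec'])
    else:
        o=get_obs(); M=np.eye(4); M[:3,:3]=Ro.from_euler('xyz',o['eef_rot']).as_matrix(); M[:3,3]=o['ee_pos']
        W=M@np.array(i['mount']); R=W[:3,:3].T; t=-R@W[:3,3]
    return K,i['k1'],R,t
def proj(n,P):
    K,k,R,t=cam(n); p=np.atleast_2d(P)@R.T+t; s=p[:,:2]/p[:,2:]; r2=(s**2).sum(1,keepdims=True)
    s=s*(1+k*r2); return s*[K[0,0],K[1,1]]+[K[0,2],K[1,2]]
def ray(n,uv):
    K,k,R,t=cam(n); d=(np.array(uv,float)-[K[0,2],K[1,2]])/[K[0,0],K[1,1]]; s=d.copy()
    for _ in range(10): s=d/(1+k*(s@s))
    return -R.T@t, R.T@np.r_[s,1]
def onz(n,uv,z):
    o,d=ray(n,uv); return o+d*(z-o[2])/d[2]
def tri(obs):
    A=np.zeros((3,3));b=np.zeros(3)
    rs=[ray(*q) for q in obs]
    for o,d in rs:
        d=d/np.linalg.norm(d);M=np.eye(3)-np.outer(d,d);A+=M;b+=M@o
    P=np.linalg.solve(A,b); res=[np.linalg.norm(np.cross(P-o,d/np.linalg.norm(d))) for o,d in rs]
    return P,res
def crop(img,x0,y0,w,h,s,name):
    cv2.imwrite(name,cv2.resize(img[y0:y0+h,x0:x0+w],None,fx=s,fy=s,interpolation=cv2.INTER_CUBIC))
E
python3 - <<'E'
import cv2
from h import crop
t=cv2.imread('pics/top0.png'); s=cv2.imread('pics/scene0.png')
crop(t,220,130,220,165,3.6,'pics/topz.png')
crop(s,200,190,260,170,3,'pics/scenez.png')
E
```

```text
(no output)
```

View pics/topz.png

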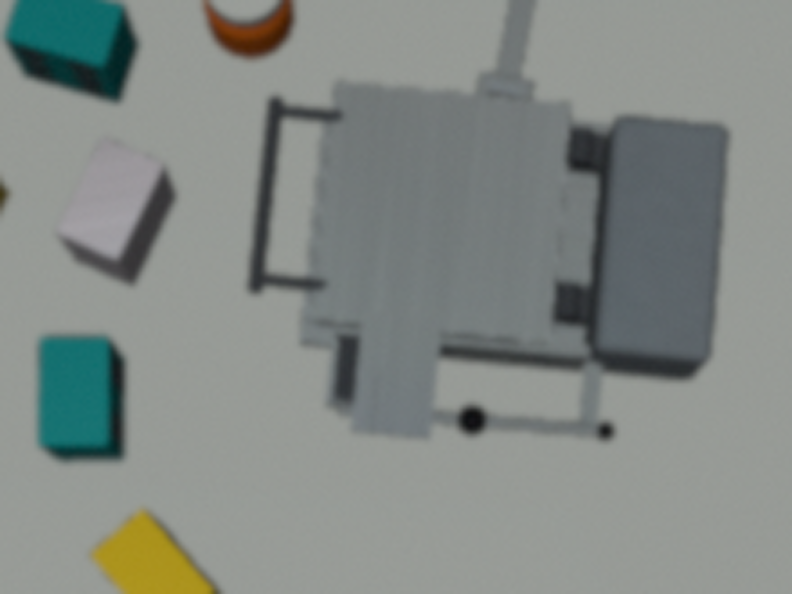

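View pics/scenez.png

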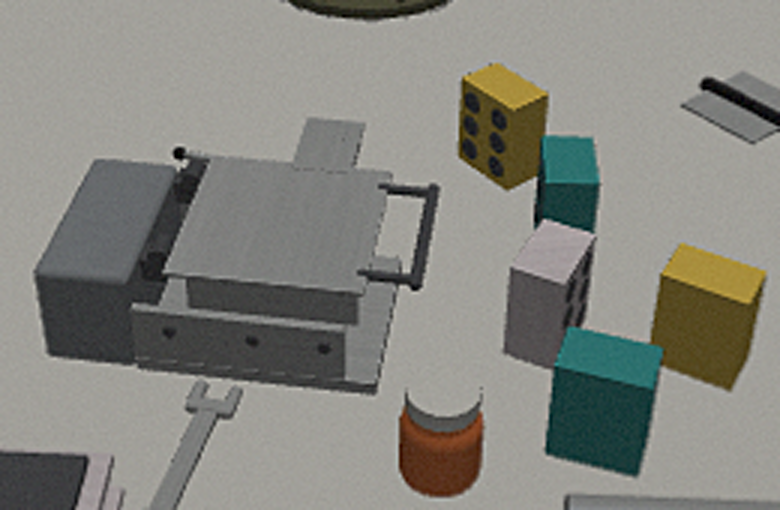

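Run:
```python
from h import *
T=lambda x,y:(220+x/3.6-.36,130+y/3.6-.36)
S=lambda x,y:(200+x/3-.33,190+y/3-.33)
pr=lambda n,p:print(n,np.round(p,4))
b1=onz('top',T(275,101),.1);b2=onz('top',T(257,290),.1)
pr('bar',[b1,b2]);print(np.linalg.norm(b1-b2))
pr('bar s',[onz('scene',S(434,188),.1),onz('scene',S(417,284),.1)])
P,r=tri([('top',T(472,419)),('top',T(472,419))]) if 0 else (0,0)
pr('knob',onz('top',T(472,419),.045)); pr('tip',onz('top',T(605,430),.045))
pr('tip tri',tri([('top',T(605,430)),('scene',S(180,154))])[0]);print(tri([('top',T(605,430)),('scene',S(180,154))])[1])
for n,q in dict(hoodTL=(335,82),hoodTR=(571,103),hoodBR=(555,345),hoodBL=(307,322)).items(): pr(n,onz('top',T(*q),.102))
for n,q in dict(a=(113,139),b=(164,165),c=(112,260),d=(58,231)).items(): pr('die '+n,onz('top',T(*q),.09))
for n,q in dict(a=(543,219),b=(597,236),c=(557,283),d=(510,267)).items(): pr('dieS '+n,onz('scene',S(*q),.09))
for n,q in dict(a=(505,352),b=(547,365)).items(): pr('dieS bot '+n,onz('scene',S(*q),.0))
```

```text
bar [[0.7003 0.0698 0.1   ]
 [0.5774 0.08   0.1   ]]
0.12327287587892602
bar s [[0.5754 0.0865 0.1   ]
 [0.6967 0.0755 0.1   ]]
knob [ 0.5031 -0.0572  0.045 ]
tip [ 0.4961 -0.1433  0.045 ]
tip tri [ 0.4929 -0.1385  0.0667]
[np.float64(0.002595942034087973), np.float64(0.0025959420340880075)]
hoodTL [0.7122 0.0315 0.102 ]
hoodTR [ 0.6984 -0.1188  0.102 ]
hoodBR [ 0.5423 -0.107   0.102 ]
hoodBL [0.5566 0.0482 0.102 ]
die a [0.678  0.1742 0.09  ]
die b [0.6608 0.1411 0.09  ]
die c [0.5987 0.1732 0.09  ]
die d [0.6176 0.2082 0.09  ]
dieS a [0.5983 0.1741 0.09  ]
dieS b [0.6178 0.2155 0.09  ]
dieS c [0.6773 0.1807 0.09  ]
dieS d [0.6604 0.1459 0.09  ]
dieS bot a [0.6575 0.1479 0.    ]
dieS bot b [0.6707 0.1808 0.    ]
```

```bash
cat >> h.py <<'E'
YAW=-0.0925; H=np.array([.619,-.117,0.])
def m2w(p): 
    return H+Ro.from_euler('z',YAW).apply(p)
def w2m(p): return Ro.from_euler('z',-YAW).apply(np.asarray(p)-H)
def goto(p,R):
    """print tool-frame shift/turn to world pose (TCP p, rotation R)"""
    o=get_obs(); R0=Ro.from_euler('xyz',o['eef_rot'])
    print('t',round(o['time_s'],2),'lin',np.round(R0.inv().apply(np.asarray(p)-o['ee_pos'])*1000,1),'turn',np.round((R0.inv()*R).as_rotvec(),3))
def down(yaw,lean=0):
    "tool down, tool x along heading yaw; lean: back axis leans toward +(heading+90deg)"
    return Ro.from_euler('z',yaw)*Ro.from_euler('x',-lean)*Ro.from_euler('x',np.pi)
E
python3 - <<'E'
from h import *
goto([.63,.06,.28],down(YAW))
E
```

```text
t 0.15 lin [ 613.8 -395.8  -74.6] turn [-0.001  0.     0.433]
```

>>> play_rows:
  moves:
    - {"claw": 0.35,"linear": [50,-32,-70],"turn": [0,0,0.06]}
    - {"claw": 0.35,"linear": [98,-63,-75],"turn": [0,0,0.1]}
    - {"claw": 0.35,"linear": [148,-95,-75],"turn": [0,0,0.14]}
    - {"claw": 0.35,"linear": [198,-127,-75],"turn": [0,0,0.2]}
    - {"claw": 0.35,"linear": [248,-160,-75],"turn": [0,0,0.26]}
    - {"claw": 0.35,"linear": [298,-192,-75],"turn": [0,0,0.32]}
    - {"claw": 0.35,"linear": [348,-224,-75],"turn": [0,0,0.38]}
    - {"claw": 0.35,"linear": [398,-256,-75],"turn": [0,0,0.433]}
  force: 15

```text
time_s: 1.15
ee_pos: [0.4742, -0.142, 0.2803]
eef_rot: [-3.141, 0.0, -0.094]
force: [0.8, -1.0, -0.1]
grip_width: 0.0325
```

Run:
```python
from h import *
goto([.63,.06,.28],down(YAW))
```

```text
t 1.15 lin [ 136.1 -215.8    0.4] turn [-0.001  0.    -0.001]
```

>>> play_rows:
  moves:
    - {"claw": 0.35,"linear": [32,-50,0],"turn": [0,0,0]}
    - {"claw": 0.35,"linear": [64,-100,0],"turn": [0,0,0]}
    - {"claw": 0.35,"linear": [96,-150,0],"turn": [0,0,0]}
    - {"claw": 0.35,"linear": [136,-200,0],"turn": [0,0,0]}
    - {"claw": 0.35,"linear": [136,-216,0],"turn": [0,0,0]}

```text
time_s: 1.78
ee_pos: [0.631, 0.0627, 0.2783]
eef_rot: [-3.141, 0.003, -0.092]
force: [0.0, -0.9, -0.2]
grip_width: 0.0332
```

Run:
```python
from h import *
o=get_obs(); print(o['ee_pos'],o['eef_rot'],o['qpos'])
cv2.imwrite('pics/w1.png',vision.camera('wrist'))
P=[m2w([x,.196,.1]) for x in(-.06,.06)]+[m2w([-.125,.05,.045])]
print(proj('wrist',P))
```

```text
[0.63095998 0.0627101  0.27826466] [-3.14108671e+00  3.02078138e-03 -9.17325856e-02] [4.09232730e-02 4.57932712e-01 1.13948145e+00 9.01304596e-04
 1.54710582e+00 1.70343028e+00]
[[299.65184572 273.21307015]
 [298.38756737 143.61075662]
 [432.04108562 312.26167016]]
```

View pics/w1.png

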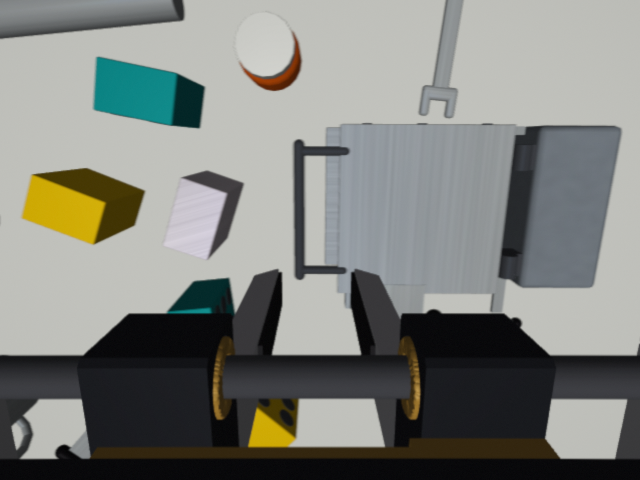

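The wrist view shows the bar at column ≈299, rows 144–276, and the knob at (433,315). Both are within 1–3 px of my machine pose, so the pose holds. Next I grasp the bar.

Run:
```python
from h import *
goto(m2w([0,.196,.15]),down(YAW))
goto(m2w([0,.196,.082]),down(YAW))
```

```text
t 1.82 lin [  5.8 -15.2 128.9] turn [-0.001  0.002  0.001]
t 1.82 lin [  5.9 -15.2 196.9] turn [-0.001  0.002  0.001]
```

>>> play_rows:
  moves:
    - {"claw": 0.3,"linear": [6,-15,40],"turn": [0,0,0]}
    - {"claw": 0.3,"linear": [6,-15,90],"turn": [0,0,0]}
    - {"claw": 0.3,"linear": [6,-15,130],"turn": [0,0,0]}
    - {"claw": 0.3,"linear": [6,-15,160],"turn": [0,0,0]}
    - {"claw": 0.3,"linear": [6,-15,185],"turn": [0,0,0]}
    - {"claw": 0.3,"linear": [6,-15,197],"turn": [0,0,0]}
    - {"claw": 0.3,"linear": [6,-15,197],"turn": [0,0,0]}

```text
time_s: 2.7
ee_pos: [0.6368, 0.0774, 0.082]
eef_rot: [-3.141, 0.003, -0.092]
force: [1.1, -0.8, 0.5]
grip_width: 0.0279
```

>>> play_rows:
  moves:
    - {"claw": 0.0,"linear": [0,0,0],"turn": [0,0,0]}
    - {"claw": 0.0,"linear": [0,0,0],"turn": [0,0,0]}
    - {"claw": 0.0,"linear": [0,0,0],"turn": [0,0,0]}
    - {"claw": 0.0,"linear": [0,0,0],"turn": [0,0,0]}
  force: 10

```text
time_s: 3.2
ee_pos: [0.6372, 0.077, 0.0829]
eef_rot: [-3.141, 0.002, -0.092]
force: [-2.0, -3.9, 6.1]
grip_width: 0.0094
```

Run:
```python
from h import *
o=get_obs(); print(o['ee_pos'],w2m(o['ee_pos']),o['grip_width'],o['force'])
p0=w2m(o['ee_pos'])
R0=Ro.from_euler('xyz',o['eef_rot'])
for th in np.arange(0,2.16,.135):
    t=np.array([0,.196*np.cos(th),.1+.196*np.sin(th)])-[0,.196,.1]
    print(round(th,3),np.round(R0.inv().apply(Ro.from_euler('z',YAW).apply(t))*1000))
```

```text
[0.63715928 0.07702453 0.08291213] [1.59964791e-04 1.94872396e-01 8.29121256e-02] 0.009350696037826721 [-2.03213773 -3.85385703  6.12316372]
0.0 [0. 0. 0.]
0.135 [ -0.   2. -26.]
0.27 [ -0.   7. -52.]
0.405 [ -0.  16. -77.]
0.54 [  -0.   28. -101.]
0.675 [  -0.   43. -122.]
0.81 [  -0.   61. -142.]
0.945 [  -0.   81. -159.]
1.08 [  -0.  104. -173.]
1.215 [  -0.  128. -184.]
1.35 [  -0.  153. -191.]
1.485 [  -0.  179. -195.]
1.62 [  -0.  206. -196.]
1.755 [  -0.  232. -193.]
1.89 [  -0.  257. -186.]
2.025 [  -0.  282. -176.]
```

>>> play_rows:
  moves:
    - {"claw": 0.0,"linear": [0,2,-26],"turn": [0,0,0]}
    - {"claw": 0.0,"linear": [0,7,-52],"turn": [0,0,0]}
    - {"claw": 0.0,"linear": [0,16,-77],"turn": [0,0,0]}
    - {"claw": 0.0,"linear": [0,28,-101],"turn": [0,0,0]}
    - {"claw": 0.0,"linear": [0,43,-122],"turn": [0,0,0]}
    - {"claw": 0.0,"linear": [0,61,-142],"turn": [0,0,0]}
    - {"claw": 0.0,"linear": [0,81,-159],"turn": [0,0,0]}
    - {"claw": 0.0,"linear": [0,104,-173],"turn": [0,0,0]}

```text
time_s: 4.2
ee_pos: [0.6282, -0.025, 0.2586]
eef_rot: [-3.138, -0.001, -0.09]
force: [-1.7, 6.7, 6.7]
grip_width: 0.0095
```

```bash
cat >> h.py <<'E'
def arc(ths):
    o=get_obs(); R0=Ro.from_euler('xyz',o['eef_rot']); p=w2m(o['ee_pos'])
    g=p+[0,0,.019]; print('t',o['time_s'],'grasp m',np.round(g,4),'r',round(np.hypot(g[1],g[2]-.1),4),'th',round(np.arctan2(g[2]-.1,g[1]),3),'F',np.round(o['force'],1),'w',round(o['grip_width'],4))
    for th in ths:
        t=np.array([0,.196*np.cos(th),.1+.196*np.sin(th)])-g
        print(round(th,3),np.round(R0.inv().apply(Ro.from_euler('z',YAW).apply(t))*1000))
E
python3 - <<'E'
from h import *
arc([1.2,1.33,1.46,1.59,1.72,1.85,1.97,2.08])
E
```

```text
t 4.2 grasp m [0.0006 0.0925 0.2776] r 0.2002 th 1.091 F [-1.7  6.7  6.7] w 0.0095
1.2 [-1. 21. -5.]
1.33 [ -1.  46. -13.]
1.46 [ -1.  71. -17.]
1.59 [ -1.  96. -19.]
1.72 [ -1. 122. -17.]
1.85 [ -1. 146. -11.]
1.97 [ -1. 169.  -4.]
2.08 [ -1. 188.   6.]
```

>>> play_rows:
  moves:
    - {"claw": 0.0,"linear": [0,21,-8],"turn": [0,0,0]}
    - {"claw": 0.0,"linear": [0,46,-16],"turn": [0,0,0]}
    - {"claw": 0.0,"linear": [0,71,-20],"turn": [0,0,0]}
    - {"claw": 0.0,"linear": [0,97,-22],"turn": [0,0,0]}
    - {"claw": 0.0,"linear": [0,123,-20],"turn": [0,0,0]}
    - {"claw": 0.0,"linear": [0,147,-14],"turn": [0,0,0]}
    - {"claw": 0.0,"linear": [0,170,-7],"turn": [0,0,0]}
    - {"claw": 0.0,"linear": [0,187,2],"turn": [0,0,0]}

```text
time_s: 5.2
ee_pos: [0.6109, -0.2127, 0.2556]
eef_rot: [-3.139, -0.001, -0.091]
force: [-5.2, -0.5, 1.9]
grip_width: 0.0095
```

Run:
```python
from h import *
arc([2.08,2.1])
```

```text
t 5.2 grasp m [ 0.0008 -0.0961  0.2746] r 0.1993 th 2.074 F [-5.2 -0.5  1.9] w 0.0095
2.08 [-1. -1.  3.]
2.1 [-1.  3.  5.]
```

>>> play_rows:
  moves:
    - {"claw": 0.0,"linear": [0,1,2],"turn": [0,0,0]}
    - {"claw": 0.3,"linear": [0,1,2],"turn": [0,0,0]}
    - {"claw": 0.3,"linear": [0,1,2],"turn": [0,0,0]}
    - {"claw": 0.3,"linear": [0,2,0],"turn": [0,0,0]}
    - {"claw": 0.3,"linear": [0,2,-30],"turn": [0,0,0]}
    - {"claw": 0.4,"linear": [0,2,-70],"turn": [0,0,0]}
    - {"claw": 0.4,"linear": [0,2,-90],"turn": [0,0,0]}

```text
time_s: 6.08
ee_pos: [0.6109, -0.2148, 0.3482]
eef_rot: [-3.139, -0.004, -0.09]
force: [0.0, 0.6, -0.6]
grip_width: 0.0377
```

Run:
```python
from h import *
arc([])
i=vision.camera('scene'); cv2.imwrite('pics/s2.png',i); crop(i,180,130,280,200,2.8,'pics/s2z.png')
print(proj('scene',[m2w([x,.196*np.cos(2.1),.1+.196*np.sin(2.1)]) for x in (-.06,.06)]+[m2w([-.125,.05,.045]),m2w([-.125,-.035,.045])]))
```

```text
t 6.075 grasp m [ 0.001  -0.0981  0.3672] r 0.2846 th 1.923 F [ 0.   0.6 -0.6] w 0.0377
[[217.74643445 181.53099499]
 [199.15041283 208.00342202]
 [290.05145893 250.18500938]
 [258.66387362 247.29358004]]
```

View pics/s2z.png

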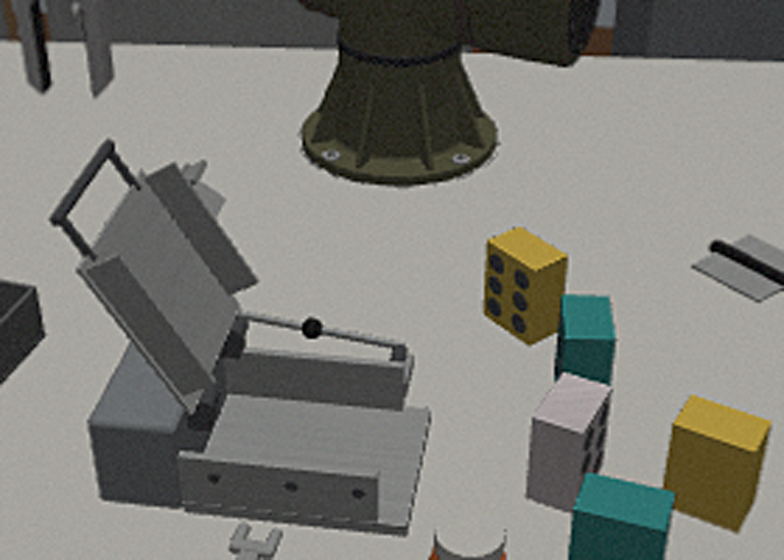

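The hood leans back with bar ends at about (219,183) and (200,209), as predicted for 2.1 rad. The knob sits slightly above level. I'll triangulate it.

Run:
```python
from h import *
im=cv2.imread('pics/top0.png'); g=im.max(2)
def blob(im,x,y,r):
    s=im[y-r:y+r,x-r:x+r].max(2).astype(float); w=np.clip(60-s,0,None); 
    yy,xx=np.mgrid[-r:r,-r:r]; return (x+(w*xx).sum()/w.sum(), y+(w*yy).sum()/w.sum())
a=blob(im,351,246,7); b=blob(cv2.imread('pics/s2.png'),291,247,6); print(a,b)
P,r=tri([('top',a),('scene',b)]); print(P,r,w2m(P))
for z in (.045,.05,.055,.06): print(z,w2m(onz('top',a,z)))
c=blob(im,388,249,5); 
for z in (.045,.06,.067): print('tip',z,w2m(onz('top',c,z)))
for ph in (.05,.1,.15):
  print(ph,proj('scene',m2w([-.125,.135-.085*np.cos(ph),.045+.085*np.sin(ph)])),proj('top',m2w([-.125,.135-.085*np.cos(ph),.045+.085*np.sin(ph)])))
```

```text
(np.float64(350.73348017621146), np.float64(246.18171806167402)) (np.float64(290.8288508557457), np.float64(247.1955990220049))
[ 0.50105802 -0.05491587  0.05613276] [np.float64(0.001832447809449835), np.float64(0.0018324478094498507)] [-0.12317236  0.05092463  0.05613276]
0.045 [-0.12130844  0.0488128   0.045     ]
0.05 [-0.12199055  0.04895185  0.05      ]
0.055 [-0.12267266  0.04909091  0.055     ]
0.06 [-0.12335476  0.04922997  0.06      ]
tip 0.045 [-0.12051265 -0.037413    0.045     ]
tip 0.06 [-0.12256737 -0.03608563  0.06      ]
tip 0.067 [-0.12352624 -0.03546619  0.067     ]
0.05 [[290.04133777 248.88038534]] [[350.11162188 247.45451986]]
0.1 [[290.11062517 247.58119121]] [[350.04567182 247.2042105 ]]
0.15 [[290.25961969 246.29066951]] [[349.88788674 246.94506155]]
```

```bash
cat >> h.py <<'E'
def RX(L): return Ro.from_euler('z',YAW)*Ro.from_euler('x',-L)*Ro.from_euler('z',np.pi/2)*Ro.from_euler('x',np.pi)
def gp(m,R,back=0): # world TCP so grasp point sits at machine point m, backed off
    d=R.apply([0,0,1]); return m2w(m)+d*(.019-back)
E
python3 - <<'E'
from h import *
R=RX(.5); k=[-.124,.0505,.055]
print(w2m(gp(k,R,.12)))
goto(gp(k,R,.15),R)
E
```

```text
[-0.124       0.09892198  0.14363584]
t 6.12 lin [-125.7 -211.5  179.7] turn [-0.388 -0.398 -1.534]
```

>>> play_rows:
  moves:
    - {"claw": 0.42,"linear": [-15,-26,0],"turn": [-0.04,-0.04,-0.153]}
    - {"claw": 0.42,"linear": [-40,-60,0],"turn": [-0.08,-0.08,-0.307]}
    - {"claw": 0.42,"linear": [-65,-100,0],"turn": [-0.117,-0.12,-0.46]}
    - {"claw": 0.42,"linear": [-90,-140,0],"turn": [-0.155,-0.16,-0.614]}
    - {"claw": 0.42,"linear": [-110,-180,15],"turn": [-0.194,-0.2,-0.767]}
    - {"claw": 0.42,"linear": [-126,-205,40],"turn": [-0.233,-0.24,-0.92]}
    - {"claw": 0.42,"linear": [-126,-212,70],"turn": [-0.272,-0.28,-1.074]}
    - {"claw": 0.42,"linear": [-126,-212,100],"turn": [-0.31,-0.318,-1.227]}

```text
time_s: 7.12
ee_pos: [0.5051, 0.0086, 0.2483]
eef_rot: [3.071, 0.41, 1.147]
force: [0.4, 0.0, 0.0]
grip_width: 0.0396
```

Run:
```python
from h import *
R=RX(.5); k=[-.124,.0505,.055]
goto(gp(k,R,.12),R); print(get_obs()['qpos'])
```

```text
t 7.12 lin [ 28.5  -1.1 101.9] turn [-0.076 -0.079 -0.3  ]
[ 0.1444405   0.27181771  1.5102765  -0.3820956   1.52995197  0.60197973]
```

>>> play_rows:
  moves:
    - {"claw": 0.42,"linear": [14,0,25],"turn": [-0.04,-0.04,-0.15]}
    - {"claw": 0.42,"linear": [28,-1,65],"turn": [-0.076,-0.079,-0.3]}
    - {"claw": 0.42,"linear": [28,-1,102],"turn": [-0.076,-0.079,-0.3]}
    - {"claw": 0.42,"linear": [28,-1,102],"turn": [-0.076,-0.079,-0.3]}

```text
time_s: 7.62
ee_pos: [0.5032, -0.0079, 0.1419]
eef_rot: [-3.137, 0.501, 1.48]
force: [0.8, 0.8, 0.7]
grip_width: 0.0393
```

Run:
```python
from h import *
R=RX(.5); k=[-.124,.0505,.055]
goto(gp(k,R,0),R)
cv2.imwrite('pics/w3.png',vision.camera('wrist'))
print(proj('wrist',m2w(k)),proj('wrist',gp(k,R,0)-.019*R.apply([0,0,1])))
```

```text
t 7.62 lin [1.00e-01 1.80e+00 1.18e+02] turn [-0.004  0.001  0.002]
[[316.93642046 236.92800715]] [[316.93642046 236.92800715]]
```

View pics/w3.png

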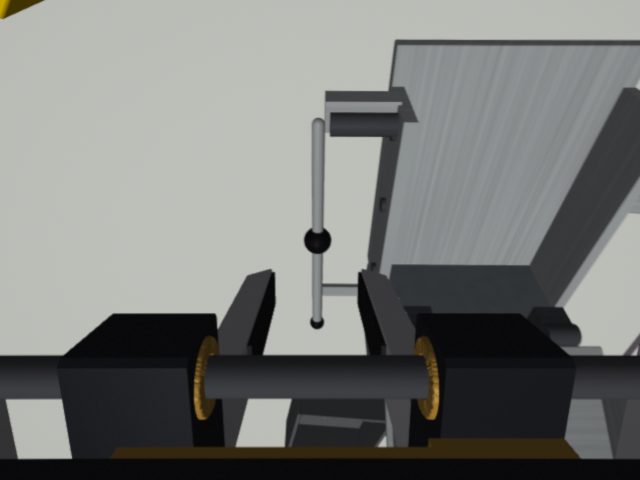

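The knob is at (317,240), against a predicted (317,237), and centred between the fingers. I'll go in and close.

>>> play_rows:
  moves:
    - {"claw": 0.42,"linear": [0,2,40],"turn": [0,0,0]}
    - {"claw": 0.42,"linear": [0,2,75],"turn": [0,0,0]}
    - {"claw": 0.42,"linear": [0,2,105],"turn": [0,0,0]}
    - {"claw": 0.42,"linear": [-1,2,118],"turn": [0,0,0]}
    - {"claw": 0.1,"linear": [-1,2,118],"turn": [0,0,0]}
    - {"claw": 0.1,"linear": [-1,2,118],"turn": [0,0,0]}
    - {"claw": 0.1,"linear": [-1,2,118],"turn": [0,0,0]}
  force: 8

```text
time_s: 8.55
ee_pos: [0.4988, -0.0644, 0.0408]
eef_rot: [-3.135, 0.501, 1.479]
force: [-16.1, 1.1, -0.1]
grip_width: 0.0198
```

```bash
cat >> h.py <<'E'
def rodarc(phs):
    o=get_obs(); R0=Ro.from_euler('xyz',o['eef_rot']); g=w2m(o['ee_pos']-.019*R0.apply([0,0,1]))
    v=g-[-.125,.135,.045]; print('t',o['time_s'],'grasp m',np.round(g,4),'r',round(np.hypot(v[1],v[2]),4),'phi',round(np.arctan2(v[2],-v[1]),3),'F',np.round(o['force'],1),'w',round(o['grip_width'],4))
    for p in phs:
        t=np.array([-.125,.135-.085*np.cos(p),.045+.085*np.sin(p)])-g; t[0]=0
        print(p,np.round(R0.inv().apply(Ro.from_euler('z',YAW).apply(t))*1000,1))
E
python3 - <<'E'
from h import *
rodarc([.25,.4,.55,.7,.82,.94,1.03,1.03])
E
```

```text
t 8.55 grasp m [-0.1244  0.0504  0.0575] r 0.0855 phi 0.146 F [-16.1   1.1  -0.1] w 0.0198
0.25 [-2.1 -0.1 -8.6]
0.4 [ -4.4  -0.1 -21.1]
0.55 [ -4.7  -0.2 -33.9]
0.7 [ -3.1  -0.3 -46.5]
0.82 [ -0.5  -0.3 -56.3]
0.94 [  3.3  -0.4 -65.8]
1.03 [  6.8  -0.4 -72.6]
1.03 [  6.8  -0.4 -72.6]
```

>>> play_rows:
  moves:
    - {"claw": 0.1,"linear": [-2,-1,-8.6],"turn": [0,0,0]}
    - {"claw": 0.1,"linear": [-4.4,-1,-21],"turn": [0,0,0]}
    - {"claw": 0.1,"linear": [-4.7,-1,-34],"turn": [0,0,0]}
    - {"claw": 0.1,"linear": [-3.1,-1,-46.5],"turn": [0,0,0]}
    - {"claw": 0.1,"linear": [-0.5,-1,-56.3],"turn": [0,0,0]}
    - {"claw": 0.1,"linear": [3.3,-1,-65.8],"turn": [0,0,0]}
    - {"claw": 0.1,"linear": [6.8,-1,-72.6],"turn": [0,0,0]}
    - {"claw": 0.1,"linear": [6.8,-1,-72.6],"turn": [0,0,0]}

```text
time_s: 9.55
ee_pos: [0.5021, -0.0232, 0.1014]
eef_rot: [-3.135, 0.501, 1.479]
force: [-4.0, -1.7, 3.1]
grip_width: 0.019
```

Run:
```python
from h import *
rodarc([1.03])
```

```text
t 9.55 grasp m [-0.125   0.0917  0.1181] r 0.085 phi 1.036 F [-4.  -1.7  3.1] w 0.019
1.03 [-0.3  0.   0.4]
```

>>> play_rows:
  moves:
    - {"claw": 0.42,"linear": [0,0,0],"turn": [0,0,0]}
    - {"claw": 0.42,"linear": [0,0,0],"turn": [0,0,0]}
    - {"claw": 0.42,"linear": [0,0,-15],"turn": [0,0,0]}
    - {"claw": 0.42,"linear": [0,0,-50],"turn": [0,0,0]}
    - {"claw": 0.42,"linear": [0,0,-95],"turn": [0,0,0]}
    - {"claw": 0.42,"linear": [0,0,-130],"turn": [0,0,0]}

```text
time_s: 10.3
ee_pos: [0.5088, 0.0401, 0.218]
eef_rot: [-3.137, 0.5, 1.479]
force: [0.4, -0.1, 0.4]
grip_width: 0.0394
```

Run:
```python
from h import *
i=vision.camera('wrist'); cv2.imwrite('pics/w4.png',i)
k=lambda p,r:m2w([-.125,.135-r*np.cos(p),.045+r*np.sin(p)])
for p in (.97,1.03,1.08): print(p,proj('wrist',[k(p,.085),k(p,.17)]),proj('scene',[k(p,.085),k(p,.17)]))
i=vision.camera('scene'); cv2.imwrite('pics/s4.png',i); crop(i,180,130,280,200,2.8,'pics/s4z.png')
R=down(YAW); goto(m2w([0,.196*np.cos(2.1),.36]),R)
```

```text
0.97 [[313.97825813 234.38025893]
 [313.87419962 347.23108454]] [[303.46494148 229.15685924]
 [283.90454821 203.79337815]]
1.03 [[313.93779634 232.5941646 ]
 [313.78248149 347.31226765]] [[305.11359857 228.39420404]
 [287.23503196 202.13122009]]
1.08 [[313.90346151 230.76743508]
 [313.70196098 346.67701726]] [[306.53968803 227.8267482 ]
 [290.13019791 200.88649599]]
t 10.4 lin [-283.2  123.4   -6. ] turn [0.391 0.39  1.535]
```

View pics/s4z.png

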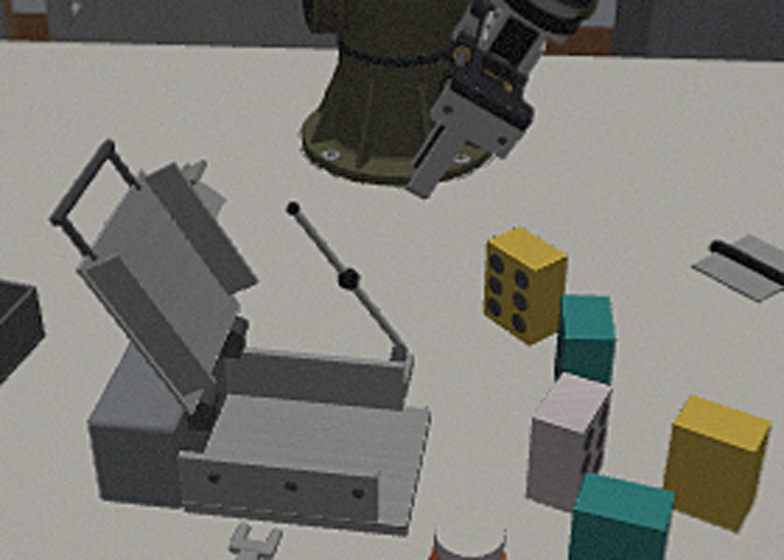

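View pics/w4.png

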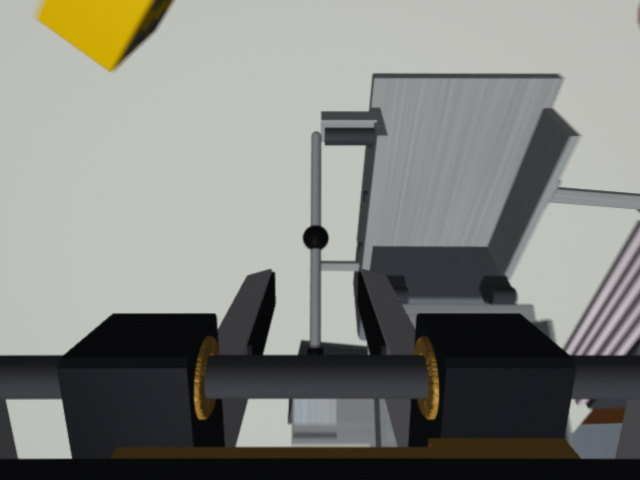

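Knob (304,229.5) and tip (284,204) in the scene view put the rod near 0.97, which is borderline. I'll measure it more precisely before nudging it.

Run:
```python
from h import *
i=vision.camera('top'); cv2.imwrite('pics/t4.png',i); crop(i,260,150,180,135,4.4,'pics/t4z.png')
k=lambda p,r:m2w([-.125,.135-r*np.cos(p),.045+r*np.sin(p)])
for p in (.97,1.03): print(p,proj('top',[k(p,0),k(p,.085),k(p,.17)]))
```

```text
0.97 [[313.83779544 244.28524883]
 [334.73471792 242.04734056]
 [357.91617815 239.5637588 ]]
1.03 [[313.83779544 244.28524883]
 [332.82498285 241.69414074]
 [353.97377514 238.80719925]]
```

View pics/t4z.png

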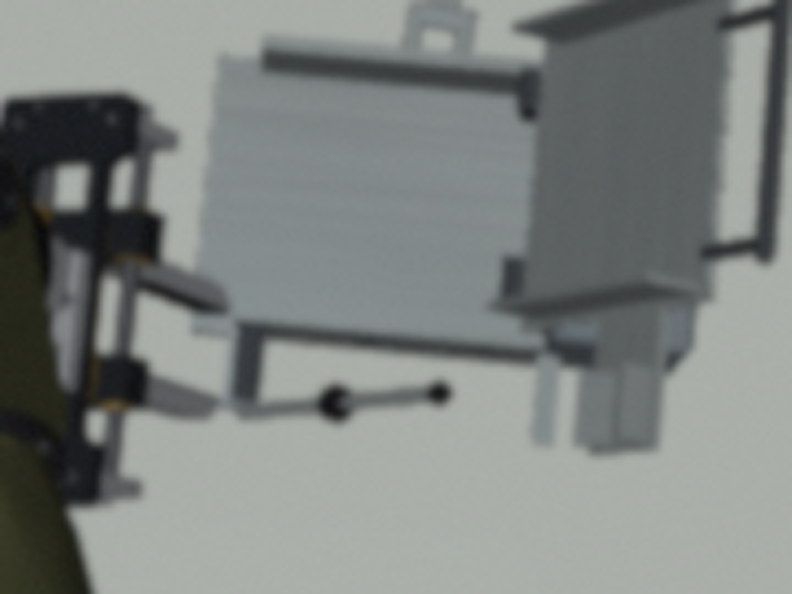

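The top view has the tip at (359,239) and the knob at (336,241), giving φ≈0.96. I'll regrip and add 0.08 rad.

Run:
```python
from h import *
R=RX(.5)
k=lambda p,r:np.array([-.125,.135-r*np.cos(p),.045+r*np.sin(p)])
goto(gp(k(.96,.085),R,.02),R); goto(gp(k(.96,.085),R),R);goto(gp(k(1.0,.085),R),R);goto(gp(k(1.04,.085),R),R);
```

```text
t 10.45 lin [ -3.3  -0.9 117.6] turn [-0.003 -0.001  0.   ]
t 10.45 lin [ -3.3  -0.8 137.6] turn [-0.003 -0.001  0.   ]
t 10.45 lin [ -1.8  -0.8 134.6] turn [-0.003 -0.001  0.   ]
t 10.45 lin [-1.000e-01 -8.000e-01  1.316e+02] turn [-0.003 -0.001  0.   ]
```

>>> play_rows:
  moves:
    - {"claw": 0.42,"linear": [-3,-1,45],"turn": [0,0,0]}
    - {"claw": 0.42,"linear": [-3,-1,85],"turn": [0,0,0]}
    - {"claw": 0.42,"linear": [-3,-1,118],"turn": [0,0,0]}
    - {"claw": 0.42,"linear": [-3,-1,137],"turn": [0,0,0]}
    - {"claw": 0.42,"linear": [-3,-1,137],"turn": [0,0,0]}
    - {"claw": 0.1,"linear": [-3,-1,137],"turn": [0,0,0]}
    - {"claw": 0.1,"linear": [-3,-1,137],"turn": [0,0,0]}
    - {"claw": 0.1,"linear": [-3,-1,137],"turn": [0,0,0]}
  force: 15

```text
time_s: 11.45
ee_pos: [0.5016, -0.0278, 0.0988]
eef_rot: [-3.139, 0.499, 1.479]
force: [-1.2, -0.4, 2.4]
grip_width: 0.0189
```

>>> play_rows:
  moves:
    - {"claw": 0.1,"linear": [0,0,0],"turn": [0,0,0]}
    - {"claw": 0.1,"linear": [1.6,0,-3],"turn": [0,0,0]}
    - {"claw": 0.1,"linear": [3.2,0,-6],"turn": [0,0,0]}
    - {"claw": 0.1,"linear": [3.2,0,-6],"turn": [0,0,0]}
    - {"claw": 0.42,"linear": [3.2,0,-6],"turn": [0,0,0]}
    - {"claw": 0.42,"linear": [3.2,0,-6],"turn": [0,0,0]}
    - {"claw": 0.42,"linear": [3.2,0,-25],"turn": [0,0,0]}
    - {"claw": 0.42,"linear": [3.2,0,-70],"turn": [0,0,0]}

```text
time_s: 12.45
ee_pos: [0.5043, 0.0081, 0.1582]
eef_rot: [-3.136, 0.5, 1.479]
force: [0.1, -1.0, 0.9]
grip_width: 0.0395
```

Run:
```python
from h import *
def blob(im,x,y,r):
    s=im[y-r:y+r,x-r:x+r].max(2).astype(float); w=np.clip(70-s,0,None); 
    yy,xx=np.mgrid[-r:r,-r:r]; return np.round((x+(w*xx).sum()/w.sum(), y+(w*yy).sum()/w.sum()),2)
for n in (0,1):
    i=vision.camera('top') if n else cv2.imread('pics/t4.png')
    j=vision.camera('scene') if n else cv2.imread('pics/s4.png')
    if n: cv2.imwrite('pics/t5.png',i);cv2.imwrite('pics/s5.png',j); crop(i,260,150,180,135,4.4,'pics/t5z.png'); crop(j,180,130,280,200,2.8,'pics/s5z.png')
    print('scene tip',blob(j,286,204,5),'knob',blob(j,305,229,5))
    print('top tip',blob(i,356,239,6),'knob',blob(i,334,242,6))
```

```text
scene tip [284.38 204.34] knob [303.87 229.46]
top tip [359.18 238.95] knob [335.08 241.36]
scene tip [288.5  201.99] knob [306.12 228.54]
top tip [353.9  237.89] knob [332.34 240.72]
```

View pics/t5z.png

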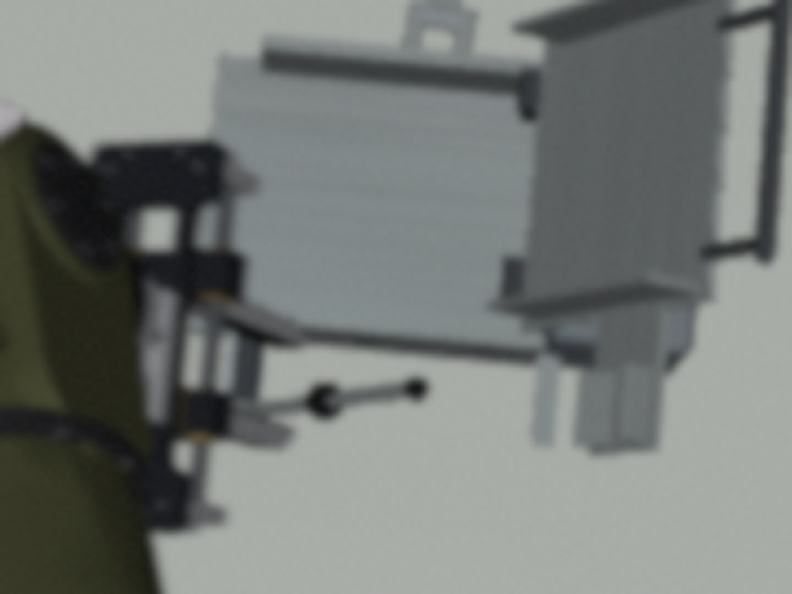

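View pics/s5z.png

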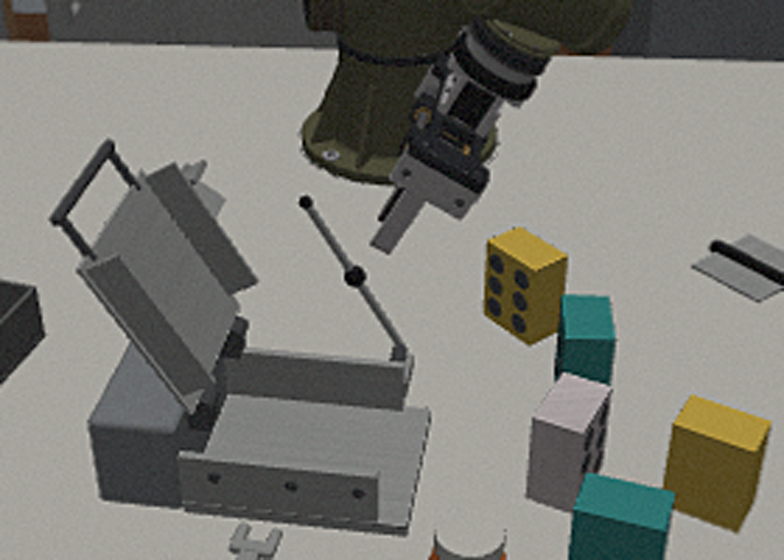

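Scene tip (288.5,202) and top tip (353.9,237.9) both give φ≈1.04. Now back to the bar.

Run:
```python
from h import *
R0=Ro.from_euler('xyz',get_obs()['eef_rot']); p=get_obs()['ee_pos']
R=down(YAW); 
for q in (p+R0.apply([0,0,-.09]),m2w([-.06,.06,.36]),m2w([0,-.0989,.36])): goto(q,R)
```

```text
t 12.55 lin [  0.  -0. -90.] turn [0.393 0.387 1.535]
t 12.55 lin [-143.5   64.2 -146.9] turn [0.393 0.387 1.535]
t 12.55 lin [-283.1  124.   -70.8] turn [0.393 0.387 1.535]
```

>>> play_rows:
  moves:
    - {"claw": 0.35,"linear": [0,0,-45],"turn": [0,0,0]}
    - {"claw": 0.35,"linear": [0,0,-90],"turn": [0.04,0.04,0.153]}
    - {"claw": 0.35,"linear": [-40,15,-120],"turn": [0.08,0.08,0.307]}
    - {"claw": 0.35,"linear": [-75,32,-145],"turn": [0.117,0.116,0.46]}
    - {"claw": 0.35,"linear": [-110,48,-147],"turn": [0.155,0.155,0.614]}
    - {"claw": 0.35,"linear": [-143,64,-147],"turn": [0.195,0.195,0.767]}
    - {"claw": 0.35,"linear": [-180,80,-127],"turn": [0.235,0.235,0.92]}
    - {"claw": 0.35,"linear": [-215,95,-108],"turn": [0.275,0.272,1.074]}

```text
time_s: 13.55
ee_pos: [0.5884, -0.1374, 0.3594]
eef_rot: [3.055, 0.137, 0.358]
force: [0.1, -0.2, -0.5]
grip_width: 0.0332
```

Run:
```python
from h import *
R=down(YAW); goto(m2w([0,-.0989,.35]),R)
```

```text
t 13.55 lin [-5.9 79.5 17.3] turn [0.116 0.115 0.456]
```

>>> play_rows:
  moves:
    - {"claw": 0.3,"linear": [-2,25,0],"turn": [0.04,0.04,0.155]}
    - {"claw": 0.3,"linear": [-4,50,5],"turn": [0.08,0.08,0.31]}
    - {"claw": 0.3,"linear": [-6,79,10],"turn": [0.116,0.115,0.456]}
    - {"claw": 0.3,"linear": [-6,79.5,17],"turn": [0.116,0.115,0.456]}
    - {"claw": 0.3,"linear": [-6,79.5,17],"turn": [0.116,0.115,0.456]}

```text
time_s: 14.18
ee_pos: [0.6096, -0.2153, 0.3491]
eef_rot: [3.142, 0.002, -0.091]
force: [1.0, 1.5, 0.7]
grip_width: 0.0281
```

Run:
```python
from h import *
R=down(YAW); b=np.array([0,.196*np.cos(2.1),.1+.196*np.sin(2.1)])
goto(m2w(b-[0,0,.019]),R)
cv2.imwrite('pics/w6.png',vision.camera('wrist'))
print(proj('wrist',[m2w(b+[x,0,0]) for x in(-.06,.06)]))
```

```text
t 14.18 lin [ 0.4  0.1 98.9] turn [0.    0.002 0.001]
[[316.11419491 325.64776626]
 [316.38331046 153.89415009]]
```

View pics/w6.png

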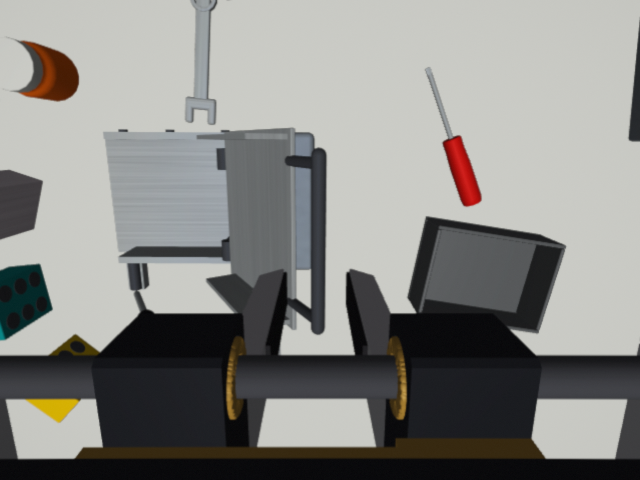

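The bar is at column 319 against a predicted 316, so I shift 2 mm and descend.

>>> play_rows:
  moves:
    - {"claw": 0.3,"linear": [0,2,35],"turn": [0,0,0]}
    - {"claw": 0.3,"linear": [0,2,65],"turn": [0,0,0]}
    - {"claw": 0.3,"linear": [0,2,88],"turn": [0,0,0]}
    - {"claw": 0.3,"linear": [0,2,98],"turn": [0,0,0]}
    - {"claw": 0.3,"linear": [0,2,98],"turn": [0,0,0]}
    - {"claw": 0,"linear": [0,2,98],"turn": [0,0,0]}
    - {"claw": 0,"linear": [0,2,98],"turn": [0,0,0]}
    - {"claw": 0,"linear": [0,2,98],"turn": [0,0,0]}
  force: 12

```text
time_s: 15.22
ee_pos: [0.6098, -0.2168, 0.2526]
eef_rot: [3.141, -0.001, -0.091]
force: [-0.1, 0.8, 3.5]
grip_width: 0.0097
```

Run:
```python
from h import *
arc([2.1,2.0,1.9,1.8,1.7,1.6,1.5,1.42,1.35])
```

```text
t 15.225 grasp m [ 0.     -0.1002  0.2716] r 0.1987 th 2.099 F [-0.1  0.8  3.5] w 0.0097
2.1 [-0. -1.  2.]
2.0 [  0. -19.  -7.]
1.9 [  0. -37. -14.]
1.8 [  0. -56. -19.]
1.7 [  0. -75. -23.]
1.6 [  0. -94. -24.]
1.5 [   0. -114.  -24.]
1.42 [   0. -130.  -22.]
1.35 [   0. -143.  -20.]
```

>>> play_rows:
  moves:
    - {"claw": 0,"linear": [0,-18,-9],"turn": [0,0,0]}
    - {"claw": 0,"linear": [0,-36,-16],"turn": [0,0,0]}
    - {"claw": 0,"linear": [0,-55,-21],"turn": [0,0,0]}
    - {"claw": 0,"linear": [0,-74,-25],"turn": [0,0,0]}
    - {"claw": 0,"linear": [0,-94,-26],"turn": [0,0,0]}
    - {"claw": 0,"linear": [0,-113,-26],"turn": [0,0,0]}
    - {"claw": 0,"linear": [0,-129,-24],"turn": [0,0,0]}
    - {"claw": 0,"linear": [0,-142,-22],"turn": [0,0,0]}

```text
time_s: 16.23
ee_pos: [0.6226, -0.0742, 0.274]
eef_rot: [3.141, 0.0, -0.09]
force: [3.0, -0.6, -2.9]
grip_width: 0.0094
```

Run:
```python
from h import *
arc([1.33,1.28,1.23,1.19,1.16,1.13,1.1])
i=vision.camera('scene'); cv2.imwrite('pics/s7.png',i); crop(i,180,130,280,200,2.8,'pics/s7z.png')
```

```text
t 16.225 grasp m [-0.0004  0.043   0.293 ] r 0.1977 th 1.352 F [ 3.  -0.6 -2.9] w 0.0094
1.33 [ 0. -4.  3.]
1.28 [  0. -13.   5.]
1.23 [  0. -23.   8.]
1.19 [  0. -30.  11.]
1.16 [  0. -35.  13.]
1.13 [  0. -41.  16.]
1.1 [  1. -46.  18.]
```

View pics/s7z.png

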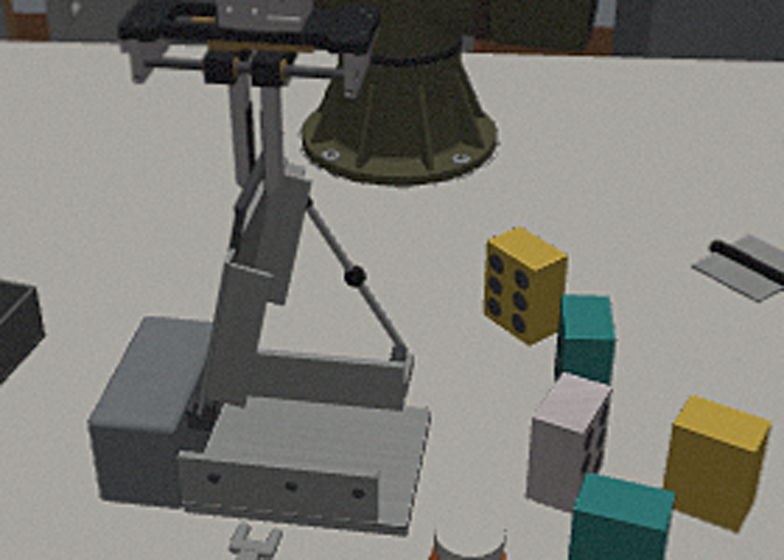

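>>> play_rows:
  moves:
    - {"claw": 0,"linear": [0,-4,1],"turn": [0,0,0]}
    - {"claw": 0,"linear": [0,-13,3],"turn": [0,0,0]}
    - {"claw": 0,"linear": [0,-22,6],"turn": [0,0,0]}
    - {"claw": 0,"linear": [0,-29,9],"turn": [0,0,0]}
    - {"claw": 0,"linear": [0,-33,11],"turn": [0,0,0]}
    - {"claw": 0,"linear": [0,-35,12],"turn": [0,0,0]}

```text
time_s: 17.02
ee_pos: [0.6258, -0.0378, 0.2618]
eef_rot: [-3.141, 0.0, -0.089]
force: [3.9, 1.3, 1.5]
grip_width: 0.0097
```

Run:
```python
from h import *
arc([1.16,1.13,1.1,1.07])
i=vision.camera('scene'); cv2.imwrite('pics/s8.png',i); crop(i,230,150,120,90,6,'pics/s8z.png')
```

```text
t 17.025 grasp m [-0.0005  0.0795  0.2808] r 0.1974 th 1.157 F [3.9 1.3 1.5] w 0.0097
1.16 [1. 1. 1.]
1.13 [ 1. -4.  3.]
1.1 [ 1. -9.  6.]
1.07 [  1. -15.   9.]
```

View pics/s8z.png

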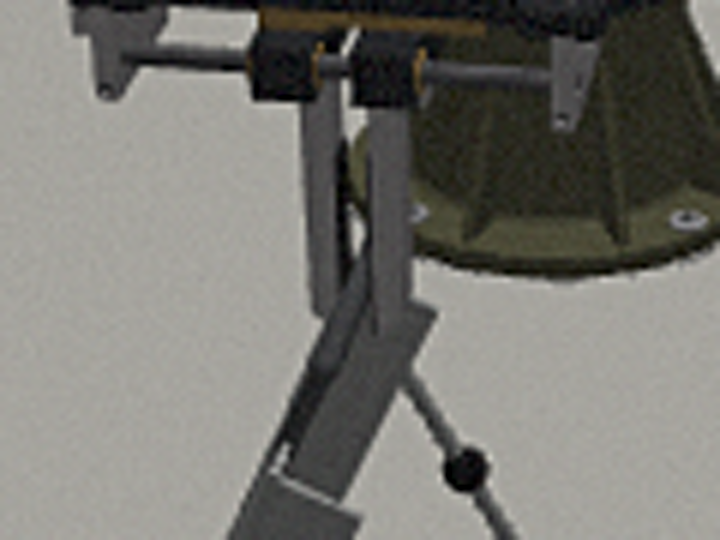

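>>> play_rows:
  moves:
    - {"claw": 0,"linear": [0,-3,1],"turn": [0,0,0]}
    - {"claw": 0,"linear": [0,-6,3],"turn": [0,0,0]}
    - {"claw": 0,"linear": [0,-9,4.5],"turn": [0,0,0]}
    - {"claw": 0,"linear": [0,-10,5],"turn": [0,0,0]}

```text
time_s: 17.58
ee_pos: [0.6267, -0.0288, 0.2573]
eef_rot: [3.14, -0.001, -0.09]
force: [-0.2, -8.5, 7.3]
grip_width: 0.0096
```

Run:
```python
from h import *
arc([1.1,1.07])
i=vision.camera('scene'); cv2.imwrite('pics/s9.png',i); crop(i,230,150,120,90,6,'pics/s9z.png')
k=lambda p,r:m2w([-.125,.135-r*np.cos(p),.045+r*np.sin(p)])
for p in (1.04,1.1,1.13): print(p,proj('scene',k(p,.085)))
```

```text
t 17.575 grasp m [-0.0005  0.0886  0.2763] r 0.1973 th 1.105 F [-0.2 -8.5  7.3] w 0.0096
1.1 [ 0. -0.  2.]
1.07 [ 0. -6.  4.]
1.04 [[305.39515509 228.2756903 ]]
1.1 [[307.12251966 227.61754411]]
1.13 [[308.00928581 227.32312592]]
```

View pics/s9z.png

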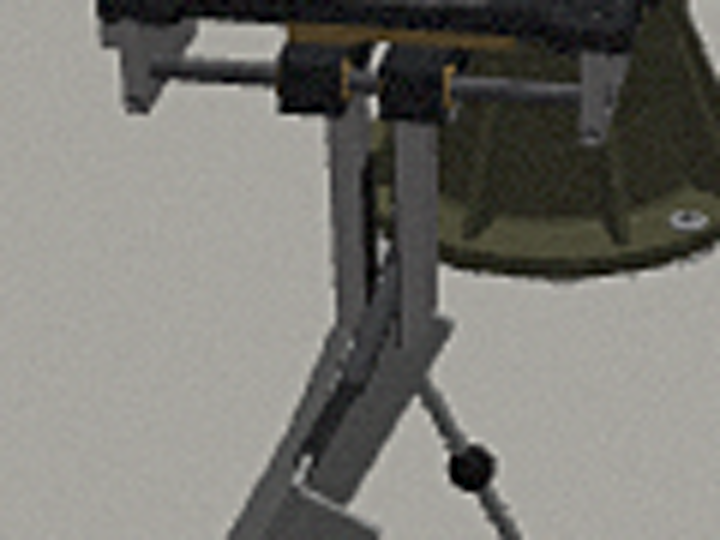

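The knob has moved to (308.5,227.7), φ≈1.11, and the wrist feels resistance, so the rod seems seated. I'll release.

>>> play_rows:
  moves:
    - {"claw": 0.06,"linear": [0,1,-1],"turn": [0,0,0]}
    - {"claw": 0.12,"linear": [0,1,0],"turn": [0,0,0]}
    - {"claw": 0.25,"linear": [0,1,0],"turn": [0,0,0]}
    - {"claw": 0.3,"linear": [0,0,0],"turn": [0,0,0]}
    - {"claw": 0.3,"linear": [0,0,0],"turn": [0,0,0]}

```text
time_s: 18.25
ee_pos: [0.6266, -0.0286, 0.2574]
eef_rot: [3.14, -0.0, -0.09]
force: [0.3, -0.1, -1.0]
grip_width: 0.028
```

Run:
```python
from h import *
arc([])
i=vision.camera('scene'); cv2.imwrite('pics/s10.png',i); crop(i,230,150,120,90,6,'pics/s10z.png')
```

```text
t 18.25 grasp m [-0.0006  0.0887  0.2764] r 0.1974 th 1.105 F [ 0.3 -0.1 -1. ] w 0.028
```

View pics/s10z.png

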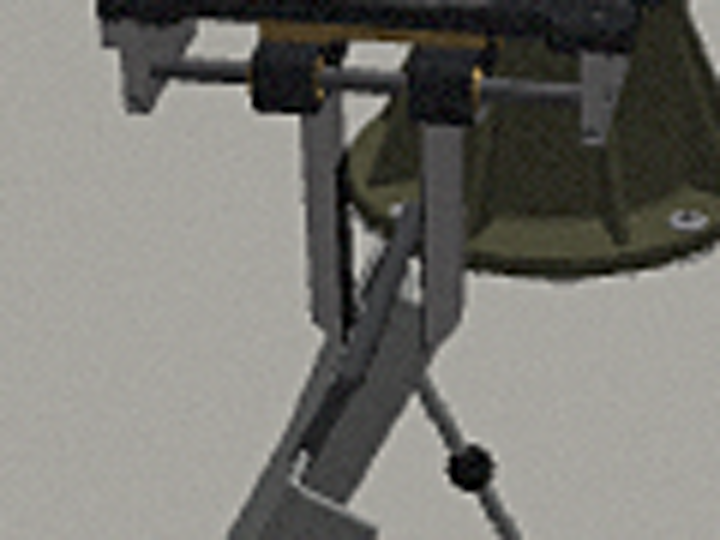

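>>> play_rows:
  moves:
    - {"claw": 0.32,"linear": [0,0,-25],"turn": [0,0,0]}
    - {"claw": 0.32,"linear": [0,0,-60],"turn": [0,0,0]}
    - {"claw": 0.32,"linear": [0,0,-85],"turn": [0,0,0]}
    - {"claw": 0.32,"linear": [0,-60,-85],"turn": [0,0,0]}
    - {"claw": 0.6,"linear": [0,-120,-80],"turn": [0,0,0]}
    - {"claw": 0.98,"linear": [0,-180,-70],"turn": [0,0,0]}
    - {"claw": 0.98,"linear": [0,-200,-60],"turn": [0,0,0]}
    - {"claw": 0.98,"linear": [0,-200,-60],"turn": [0,0,0]}

```text
time_s: 19.3
ee_pos: [0.6443, 0.1712, 0.3159]
eef_rot: [3.139, 0.001, -0.088]
force: [0.8, -1.4, 0.4]
grip_width: 0.0668
```

Run:
```python
from h import *
o=get_obs();print(o['ee_pos'],o['eef_rot'],o['qpos'])
cv2.imwrite('pics/w11.png',vision.camera('wrist'))
i=vision.camera('scene'); cv2.imwrite('pics/s11.png',i); crop(i,180,130,280,200,2.8,'pics/s11z.png')
print(proj('scene',[m2w([x,.196*np.cos(1.1),.1+.196*np.sin(1.1)]) for x in (-.06,.06)]))
```

```text
[0.64434372 0.17116379 0.31593259] [ 3.13925897e+00  1.24255929e-03 -8.83145345e-02] [ 0.20548025  0.53658528  0.94132293 -0.0018823   1.6655494   1.86441332]
[[298.19445405 185.46057532]
 [287.2777373  213.03403282]]
```

View pics/s11z.png

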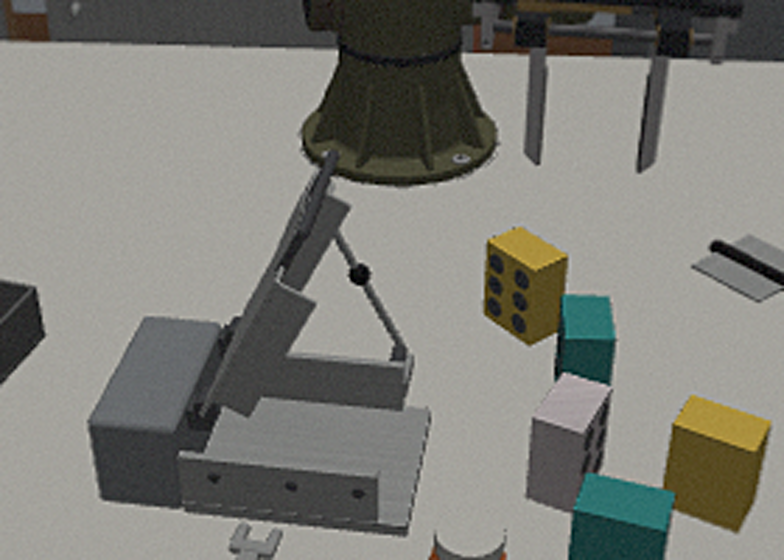

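View pics/w11.png

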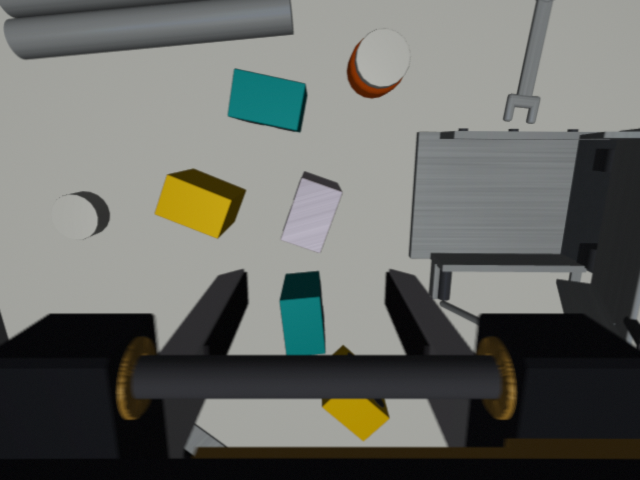

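The hood stands at ≈1.1 with its bar end at (298.6,185.4), as predicted, and the rod is in the pocket. The block's top shows in the wrist view at (311,213). I'll extract it.

Run:
```python
from h import *
i=cv2.imread('pics/w11.png'); r=i[150:265,265:360]
print(i[213,312],i[185,335],i[150,260],i[190,290])
d=i.astype(int); m=((d[:,:,0]-d[:,:,1]>10)&(d[:,:,1]>110)).astype(np.uint8)
mm=np.zeros_like(m); mm[160:265,265:360]=m[160:265,265:360]; mm=cv2.morphologyEx(mm,cv2.MORPH_CLOSE,np.ones((5,5)))
c=max(cv2.findContours(mm,0,2)[0],key=cv2.contourArea); print(cv2.contourArea(c))
a=cv2.approxPolyDP(c,6,True)[:,0]; print(a.tolist(), cv2.boxPoints(cv2.minAreaRect(c)).round(1).tolist())
Q=[onz('wrist',p,.09) for p in a]; 
for q in Q: print(np.round(q,4),np.round(w2m(q),4))
W=np.array([onz('wrist',p,.09)[:2]*1000 for p in c[:,0]],np.float32); print(cv2.minAreaRect(W))
# other blocks corner positions
for n,p in dict(tealnear1=(282,272),tealnear2=(319,271),y1=(244,188),jar=(352,72)).items(): print(n,np.round(onz('wrist',p,.09),3))
```

```text
[181 169 174] [53 51 54] [160 165 164] [159 165 164]
2474.5
[[302, 180], [282, 239], [319, 251], [340, 192]] [[280.79998779296875, 238.60000610351562], [302.29998779296875, 178.39999389648438], [340.70001220703125, 192.10000610351562], [319.20001220703125, 252.3000030517578]]
[0.6755 0.18   0.09  ] [0.0288 0.301  0.09  ]
[0.6157 0.2073 0.09  ] [-0.0332  0.3226  0.09  ]
[0.5991 0.1695 0.09  ] [-0.0463  0.2834  0.09  ]
[0.6598 0.1424 0.09  ] [0.0166 0.262  0.09  ]
((637.7216796875, 174.81863403320312), (42.43980407714844, 67.4429931640625), 65.4045181274414)
tealnear1 [0.579 0.211 0.09 ]
tealnear2 [0.577 0.171 0.09 ]
y1 [0.673 0.24  0.09 ]
jar [0.773 0.122 0.09 ]
```

```bash
cat >> h.py <<'E'
def RD(psi,L): return Ro.from_euler('z',psi)*Ro.from_euler('x',-L)*Ro.from_euler('z',np.pi/2)*Ro.from_euler('x',np.pi)
def gw(p,R,back=0,off=.016): return np.asarray(p)+R.apply([0,0,1])*(off-back)
E
python3 - <<'E'
from h import *
print('teal edge',onz('wrist',(300,303),.09),onz('wrist',(300,272),0.0))
R=RD(-.427,.45); c=[.6377,.1748,.068]
goto(gw(c,R,.12),R); goto(gw(c,R,0),R)
E
```

```text
teal edge [0.54180373 0.19561683 0.09      ] [0.54757423 0.19853249 0.        ]
t 19.4 lin [  7.3 -47.9 155.7] turn [-0.275 -0.391 -1.213]
t 19.4 lin [-10.1   1.1 263.9] turn [-0.275 -0.391 -1.213]
```

>>> play_rows:
  moves:
    - {"claw": 0.98,"linear": [1,-6,0],"turn": [-0.034,-0.049,-0.152]}
    - {"claw": 0.98,"linear": [2,-12,0],"turn": [-0.069,-0.098,-0.303]}
    - {"claw": 0.98,"linear": [3,-18,10],"turn": [-0.103,-0.147,-0.455]}
    - {"claw": 0.98,"linear": [4,-24,20],"turn": [-0.137,-0.195,-0.607]}
    - {"claw": 0.98,"linear": [5,-30,40],"turn": [-0.172,-0.244,-0.758]}
    - {"claw": 0.98,"linear": [6,-36,65],"turn": [-0.206,-0.293,-0.91]}
    - {"claw": 0.98,"linear": [7,-42,95],"turn": [-0.24,-0.342,-1.061]}
    - {"claw": 0.98,"linear": [7,-48,125],"turn": [-0.275,-0.391,-1.213]}

```text
time_s: 20.4
ee_pos: [0.6569, 0.2141, 0.1923]
eef_rot: [-3.14, 0.451, 1.147]
force: [0.7, 1.0, 0.9]
grip_width: 0.0926
```

Run:
```python
from h import *
R=RD(-.427,.45); c=[.6377,.1748,.068]
goto(gw(c,R,.12),R); goto(gw(c,R,0),R); print(get_obs()['qpos'])
cv2.imwrite('pics/w12.png',vision.camera('wrist'))
print(proj('wrist',c))
```

```text
t 20.4 lin [14.7 -1.2 27. ] turn [-0.     0.001  0.003]
t 20.4 lin [ 14.8  -1.2 147. ] turn [-0.     0.001  0.003]
[ 0.38015338  0.88605245  0.71315243 -0.32020978  1.86428296  0.76145622]
[[317.6735235 213.7680732]]
```

View pics/w12.png

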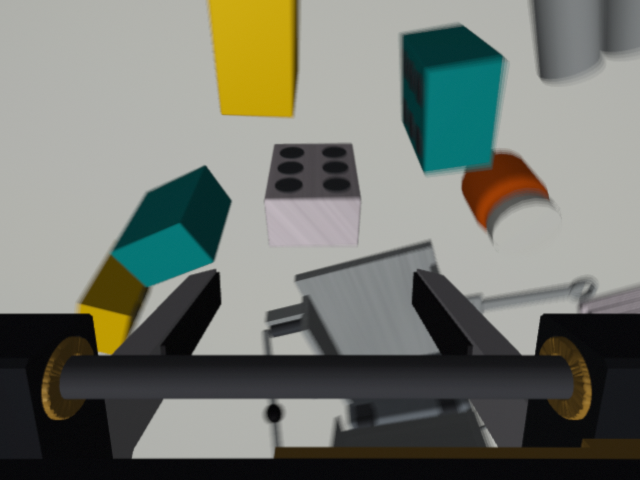

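The wrist view shows the block top centred at (313,220), with its insert face squarely toward the camera. That is about 3 mm left of the finger centre. I'll check clearance to the teal neighbour.

Run:
```python
from h import *
R=RD(-.427,.45); c=np.array([.6377,.1748,.068])
for p,z in(((231,200),0),((207,166),0),((210,265),.09),((181,223),.09)): 
    q=onz('wrist',p,z); print(p,np.round(q,4),'die frame',np.round(Ro.from_euler('z',.427).apply(q-c),3))
print([np.round(onz('wrist',p,.09),4) for p in((267,197),(360,197),(268,246),(358,246))])
```

```text
(231, 200) [0.5466 0.1776 0.    ] die frame [-0.084 -0.035 -0.068]
(207, 166) [0.5464 0.2184 0.    ] die frame [-0.101  0.002 -0.068]
(210, 265) [0.5453 0.1773 0.09  ] die frame [-0.085 -0.036  0.022]
(181, 223) [0.5496 0.2215 0.09  ] die frame [-0.1    0.006  0.022]
[array([0.618 , 0.2167, 0.09  ]), array([0.6768, 0.1911, 0.09  ]), array([0.5973, 0.1767, 0.09  ]), array([0.6603, 0.1496, 0.09  ])]
```

Run:
```python
from h import *
R=RD(-.427,.45); c=np.array([.6377,.1748,.068])
print(get_obs()['ee_pos'],np.abs(get_obs()['joint_vel']).max())
i=vision.camera('wrist');print(get_obs()['ee_pos']); cv2.imwrite('pics/w13.png',i); crop(i,230,120,170,140,4,'pics/w13z.png')
goto(gw(c,R,0),R)
```

```text
[0.65543655 0.21545435 0.18703193] 0.20466814282923518
[0.65539022 0.21536683 0.18882664]
t 20.5 lin [ 13.4   1.4 144. ] turn [-0.004  0.005  0.004]
```

View pics/w13z.png

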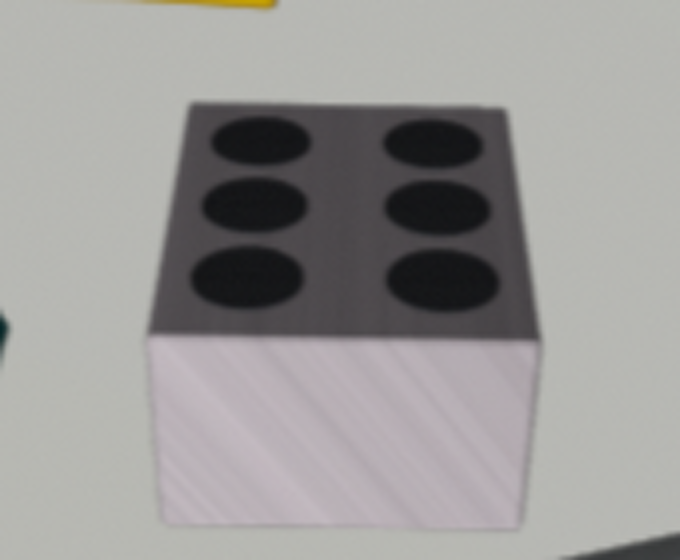

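Run:
```python
from h import *
T=lambda x,y:(230+x/4-.375,120+y/4-.375)
A=[onz('wrist',T(*p),.09) for p in((149,336),(541,341),(521,528),(163,523))]; B=[onz('wrist',T(*p),0) for p in((191,103),(506,109))]
print(np.round(A,4),np.mean(A,0)); print(np.round(B,4))
for a,b in((0,1),(3,2)): v=A[b]-A[a]; print(np.linalg.norm(v),np.arctan2(v[1],v[0]))
v=B[1]-B[0];print(np.linalg.norm(v),np.arctan2(v[1],v[0]))
c=np.r_[np.mean(A,0)[:2],.068]; print(w2m(c)); R=RD(-.42,.45); goto(gw(c,R,0),R)
```

```text
[[0.6149 0.2113 0.09  ]
 [0.6774 0.1821 0.09  ]
 [0.6588 0.1421 0.09  ]
 [0.596  0.1716 0.09  ]] [0.6367795  0.17679375 0.09      ]
[[0.6147 0.2109 0.    ]
 [0.6773 0.1812 0.    ]]
0.06902395924285852 -0.43638710824589216
0.06940073055120913 -0.43819791942384856
0.06930301210178046 -0.4430523273452445
[-0.00943369  0.29418002  0.068     ]
t 20.5 lin [ 14.7  -0.2 143.4] turn [-0.007  0.005 -0.002]
```

Settled view: the block corners give 69 mm width, yaw −0.438 and centre (0.637, 0.177), and the top and base edges agree. I'll go in and grip.

>>> play_rows:
  moves:
    - {"claw": 0.92,"linear": [15,0,35],"turn": [0,0,0.014]}
    - {"claw": 0.92,"linear": [15,0,75],"turn": [0,0,0.014]}
    - {"claw": 0.92,"linear": [15,0,110],"turn": [0,0,0.014]}
    - {"claw": 0.92,"linear": [15,0,135],"turn": [0,0,0.014]}
    - {"claw": 0.92,"linear": [15,0,143],"turn": [0,0,0.014]}
    - {"claw": 0.92,"linear": [15,0,143],"turn": [0,0,0.014]}
  force: 20

```text
time_s: 21.25
ee_pos: [0.6351, 0.1701, 0.0554]
eef_rot: [3.139, 0.453, 1.129]
force: [0.8, 0.8, 1.0]
grip_width: 0.0866
```

>>> play_rows:
  moves:
    - {"claw": 0.7,"linear": [0,0,0],"turn": [0,0,0]}
    - {"claw": 0.7,"linear": [0,0,0],"turn": [0,0,0]}
    - {"claw": 0.7,"linear": [0,0,0],"turn": [0,0,0]}
    - {"claw": 0.7,"linear": [0,0,0],"turn": [0,0,0]}

```text
time_s: 21.75
ee_pos: [0.6354, 0.1707, 0.0565]
eef_rot: [3.138, 0.453, 1.128]
force: [-2.4, 2.3, 5.8]
grip_width: 0.0703
```

Run:
```python
from h import *
o=get_obs(); R0=Ro.from_euler('xyz',o['eef_rot']); g=o['ee_pos']-.016*R0.apply([0,0,1]); print(g,w2m(g),o['grip_width'],o['force'],o['eef_rot'])
L=o['eef_rot'][1]
R=RD(YAW,.45)
goto(o['ee_pos']+[0,0,.004],R0)
for y in (.25,.215,.198): goto(gw(np.r_[m2w([0,y,0])[:2],g[2]+.004],R),R)
```

```text
[0.63831838 0.17700554 0.07093308] [-0.00792095  0.29453305  0.07093308] 0.07034974149405214 [-2.40878923  2.2991078   5.75916849] [3.13801506 0.45254535 1.12839829]
t 21.75 lin [-1.7  0.  -3.6] turn [0. 0. 0.]
t 21.75 lin [-36.5  25.   13.4] turn [-0.149  0.003 -0.315]
t 21.75 lin [-66.1  36.9  27.8] turn [-0.149  0.003 -0.315]
t 21.75 lin [-80.4  42.7  34.8] turn [-0.149  0.003 -0.315]
```

>>> play_rows:
  moves:
    - {"claw": 0.7,"linear": [-1.7,0,-3.6],"turn": [0,0,0]}
    - {"claw": 0.7,"linear": [-1.7,0,-3.6],"turn": [0,0,0]}
    - {"claw": 0.7,"linear": [-13,9,2],"turn": [-0.05,0,-0.1]}
    - {"claw": 0.7,"linear": [-25,17,8],"turn": [-0.1,0.002,-0.2]}
    - {"claw": 0.7,"linear": [-37,25,13.4],"turn": [-0.149,0.003,-0.315]}
    - {"claw": 0.7,"linear": [-52,31,21],"turn": [-0.149,0.003,-0.315]}
    - {"claw": 0.7,"linear": [-66,37,27.8],"turn": [-0.149,0.003,-0.315]}
    - {"claw": 0.7,"linear": [-66,37,27.8],"turn": [-0.149,0.003,-0.315]}

```text
time_s: 22.75
ee_pos: [0.6383, 0.0887, 0.0604]
eef_rot: [-3.141, 0.45, 1.475]
force: [-0.1, 0.1, -6.5]
grip_width: 0.0704
```

Run:
```python
from h import *
o=get_obs(); print(o['force'])
i=vision.camera('wrist'); cv2.imwrite('pics/w14.png',i)
i=vision.camera('scene'); crop(i,230,190,180,135,4.4,'pics/s14z.png')
o=get_obs(); R0=Ro.from_euler('xyz',o['eef_rot']); g=o['ee_pos']-.016*R0.apply([0,0,1]); print(g,w2m(g),o['grip_width'],o['force'],o['eef_rot'])
```

```text
[-0.08968683  0.07191442 -6.50376449]
[0.63906438 0.09708055 0.07482002] [2.04375695e-04 2.15018652e-01 7.48200162e-02] 0.07014509006555447 [-0.55249006 -0.28613838 -5.68290682] [-3.14155113  0.4497763   1.47692948]
```

View pics/s14z.png

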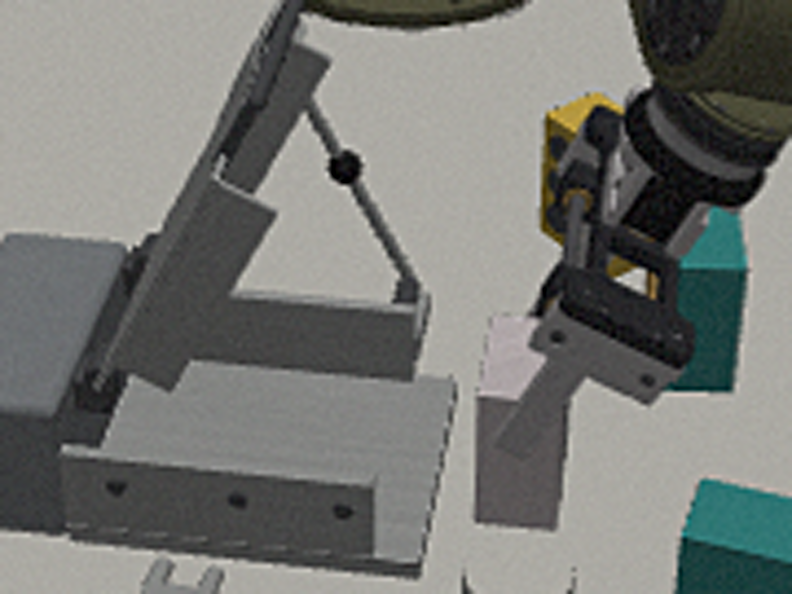

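View pics/w14.png

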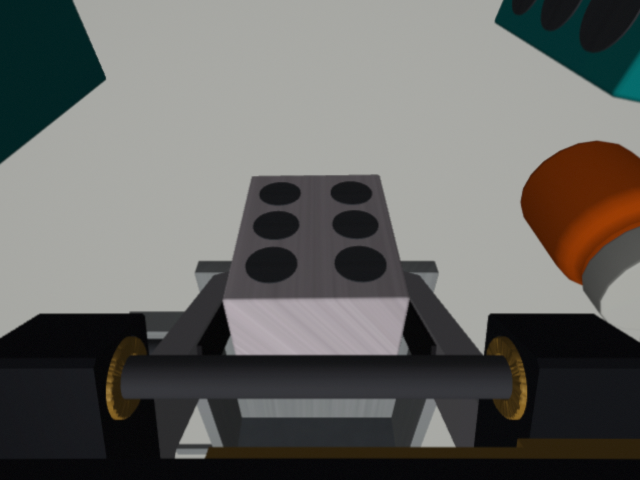

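The block hangs upright and square to the sill, about 20 mm from it. I'll move in, lower it and press gently.

Run:
```python
from h import *
o=get_obs(); R=RD(YAW,.45)
for y,z in ((.197,.0748),(.197,.071),(.193,.0705),(.190,.0705)): goto(gw(np.r_[m2w([0,y,0])[:2],z],R),R)
```

```text
t 22.85 lin [-16.2  -0.2   7.9] turn [-0.001 -0.    -0.001]
t 22.85 lin [-14.6  -0.2  11.3] turn [-0.001 -0.    -0.001]
t 22.85 lin [-18.   -0.2  13.5] turn [-0.001 -0.    -0.001]
t 22.85 lin [-20.7  -0.2  14.8] turn [-0.001 -0.    -0.001]
```

>>> play_rows:
  moves:
    - {"claw": 0.7,"linear": [-8,0,4],"turn": [0,0,0]}
    - {"claw": 0.7,"linear": [-16,0,8],"turn": [0,0,0]}
    - {"claw": 0.7,"linear": [-15,0,11],"turn": [0,0,0]}
    - {"claw": 0.7,"linear": [-15,0,11.5],"turn": [0,0,0]}
    - {"claw": 0.7,"linear": [-18,0,13.5],"turn": [0,0,0]}
    - {"claw": 0.7,"linear": [-18,0,13.5],"turn": [0,0,0]}

```text
time_s: 23.6
ee_pos: [0.6366, 0.0684, 0.0567]
eef_rot: [3.141, 0.449, 1.477]
force: [-1.4, 3.5, 2.3]
grip_width: 0.0699
```

```bash
cat >> h.py <<'E'
def st(): 
    o=get_obs(); R0=Ro.from_euler('xyz',o['eef_rot']); g=o['ee_pos']-.016*R0.apply([0,0,1]); print('t',o['time_s'],'g m',np.round(w2m(g),4),'w',round(o['grip_width'],4),'F',np.round(o['force'],1),'M',np.round(o['moment'],2))
E
python3 - <<'E'
from h import *
st(); i=vision.camera('scene'); crop(i,230,190,180,135,4.4,'pics/s15z.png');st()
E
```

```text
t 23.6 g m [0.0004 0.1932 0.0711] w 0.0699 F [-1.4  3.5  2.3] M [ 0.46  0.13 -0.08]
t 23.65 g m [0.0004 0.1932 0.0712] w 0.07 F [-1.7  1.7  1.5] M [ 0.38  0.18 -0.14]
```

View pics/s15z.png

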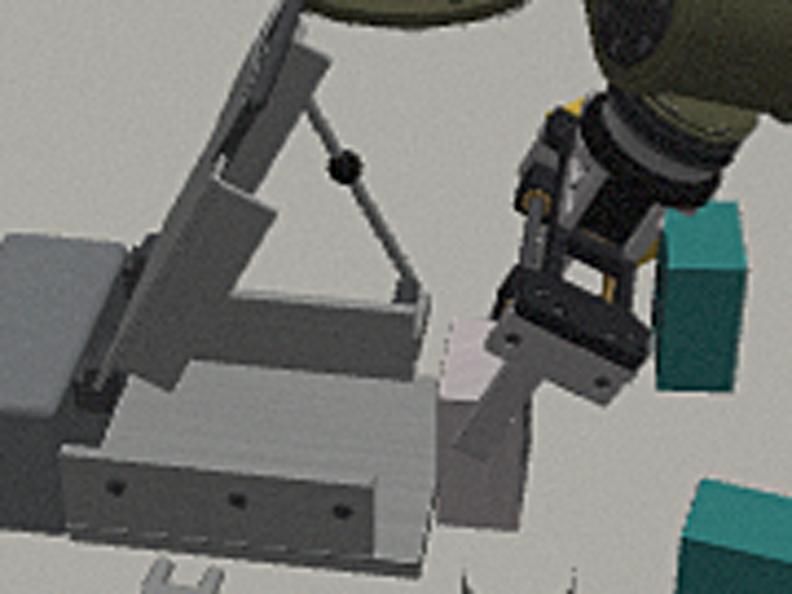

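```bash
cat >> h.py <<'E'
def tip(als,S=(.1705,.012),g0=(.1932,.0711),lean=lambda a:.45):
    st()
    for a in als:
        r=np.radians(a); v=np.subtract(g0,S); y=S[0]+v[0]*np.cos(r)-v[1]*np.sin(r); z=S[1]+v[0]*np.sin(r)+v[1]*np.cos(r)
        R=RD(YAW,lean(a)); print(a,round(y,4),round(z,4),end=' '); goto(gw(np.r_[m2w([0.0004,y,0])[:2],z],R),R)
E
python3 - <<'E'
from h import *
tip([6,12,18,24,30,36,42])
E
```

```text
t 23.65 g m [0.0004 0.1932 0.0712] w 0.07 F [-1.7  1.7  1.5] M [ 0.38  0.18 -0.14]
6 0.1869 0.0731 t 23.65 lin [-6.5  0.   0.9] turn [ 0.    -0.    -0.001]
12 0.1804 0.0745 t 23.65 lin [-13.    0.    2.5] turn [ 0.    -0.    -0.001]
18 0.1738 0.0752 t 23.65 lin [-19.2   0.    4.8] turn [ 0.    -0.    -0.001]
24 0.1672 0.0752 t 23.65 lin [-25.2   0.    7.6] turn [ 0.    -0.    -0.001]
30 0.1606 0.0745 t 23.65 lin [-30.8   0.   11.1] turn [ 0.    -0.    -0.001]
36 0.1541 0.0732 t 23.65 lin [-36.1   0.   15.2] turn [ 0.    -0.    -0.001]
42 0.1478 0.0711 t 23.65 lin [-40.8   0.1  19.8] turn [ 0.    -0.    -0.001]
```

>>> play_rows:
  moves:
    - {"claw": 0.7,"linear": [0,0,0],"turn": [0,0,0]}
    - {"claw": 0.7,"linear": [-3,0,0.4],"turn": [0,0,0]}
    - {"claw": 0.7,"linear": [-6.5,0,0.9],"turn": [0,0,0]}
    - {"claw": 0.7,"linear": [-10,0,1.7],"turn": [0,0,0]}
    - {"claw": 0.7,"linear": [-13,0,2.5],"turn": [0,0,0]}
  force: 7

```text
time_s: 24.28
ee_pos: [0.6354, 0.0555, 0.0603]
eef_rot: [3.141, 0.449, 1.477]
force: [-0.6, 3.1, -2.3]
grip_width: 0.0697
```

Run:
```python
from h import *
st(); i=vision.camera('scene'); crop(i,230,190,180,135,4.4,'pics/s16z.png'); tip([12,18,24,30,36,42,48,54])
```

```text
t 24.275 g m [0.0004 0.1802 0.0747] w 0.0697 F [-0.6  3.1 -2.3] M [ 0.92  0.19 -0.15]
t 24.325 g m [0.0004 0.1799 0.0748] w 0.0697 F [-1.2  1.4 -2.5] M [ 0.81  0.26 -0.17]
12 0.1804 0.0745 t 24.32 lin [ 0.6  0.  -0. ] turn [ 0.    -0.    -0.002]
18 0.1738 0.0752 t 24.32 lin [-5.6  0.   2.2] turn [ 0.    -0.    -0.002]
24 0.1672 0.0752 t 24.32 lin [-11.6   0.    5.1] turn [ 0.    -0.    -0.002]
30 0.1606 0.0745 t 24.32 lin [-17.3   0.1   8.6] turn [ 0.    -0.    -0.002]
36 0.1541 0.0732 t 24.32 lin [-22.5   0.1  12.7] turn [ 0.    -0.    -0.002]
42 0.1478 0.0711 t 24.32 lin [-27.3   0.1  17.2] turn [ 0.    -0.    -0.002]
48 0.1418 0.0684 t 24.32 lin [-31.6   0.1  22.3] turn [ 0.    -0.    -0.002]
54 0.136 0.0651 t 24.32 lin [-35.3   0.1  27.8] turn [ 0.    -0.    -0.002]
```

View pics/s16z.png

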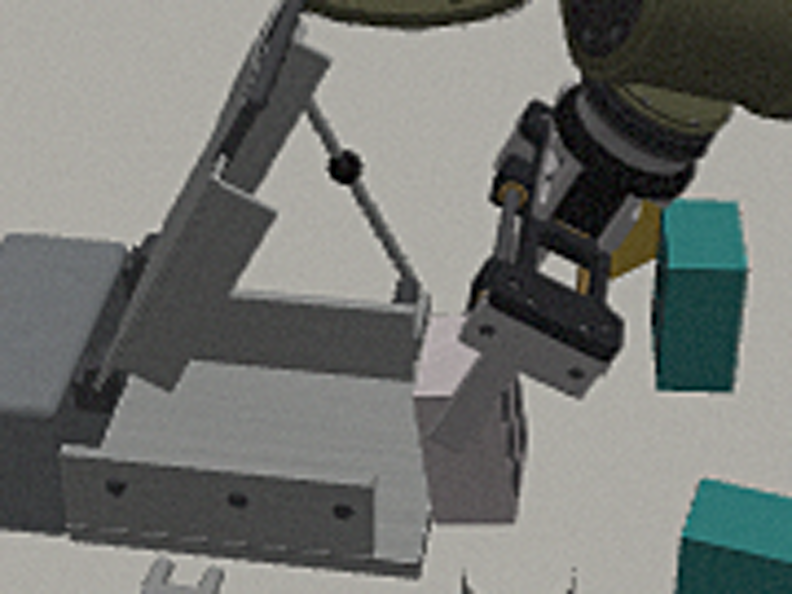

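Tipping as planned: the block is pivoting about the sill, about 12° over. I'll continue.

>>> play_rows:
  moves:
    - {"claw": 0.7,"linear": [-3,0,1],"turn": [0,0,0]}
    - {"claw": 0.7,"linear": [-5.6,0,2.2],"turn": [0,0,0]}
    - {"claw": 0.7,"linear": [-8.6,0,3.6],"turn": [0,0,0]}
    - {"claw": 0.7,"linear": [-11.6,0,5.1],"turn": [0,0,0]}
    - {"claw": 0.7,"linear": [-14.5,0,6.9],"turn": [0,0,0]}
    - {"claw": 0.7,"linear": [-17.3,0,8.6],"turn": [0,0,0]}
    - {"claw": 0.7,"linear": [-20,0,10.6],"turn": [0,0,0]}
    - {"claw": 0.7,"linear": [-22.5,0,12.7],"turn": [0,0,0]}

```text
time_s: 25.32
ee_pos: [0.633, 0.0292, 0.0587]
eef_rot: [3.14, 0.45, 1.476]
force: [1.8, 1.4, 2.2]
grip_width: 0.0699
```

Run:
```python
from h import *
i=vision.camera('scene'); crop(i,230,190,180,135,4.4,'pics/s17z.png'); tip([36,42,48,54,60,66,72,78])
```

```text
t 25.375 g m [0.0005 0.1535 0.073 ] w 0.0702 F [1.2 0.8 2.7] M [ 0.21 -0.35  0.04]
36 0.1541 0.0732 t 25.38 lin [ 0.5 -0.1 -0.4] turn [ 0.    -0.    -0.002]
42 0.1478 0.0711 t 25.38 lin [-4.3 -0.1  4.2] turn [ 0.    -0.    -0.002]
48 0.1418 0.0684 t 25.38 lin [-8.5 -0.   9.3] turn [ 0.    -0.    -0.002]
54 0.136 0.0651 t 25.38 lin [-12.3  -0.   14.7] turn [ 0.    -0.    -0.002]
60 0.1307 0.0612 t 25.38 lin [-15.4  -0.   20.6] turn [ 0.    -0.    -0.002]
66 0.1257 0.0568 t 25.38 lin [-17.9  -0.   26.7] turn [ 0.    -0.    -0.002]
72 0.1213 0.0519 t 25.38 lin [-19.8  -0.   33.1] turn [ 0.    -0.    -0.002]
78 0.1174 0.0465 t 25.38 lin [-20.9  -0.   39.6] turn [ 0.    -0.    -0.002]
```

View pics/s17z.png

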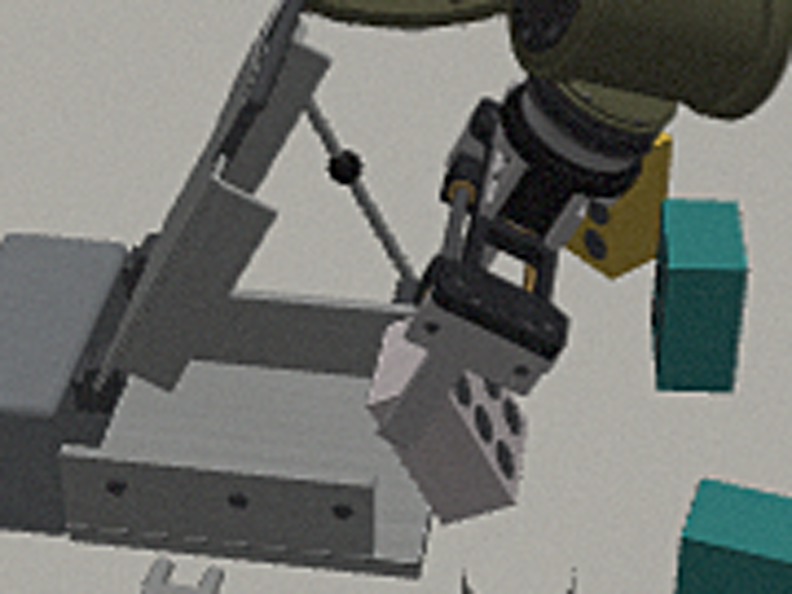

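>>> play_rows:
  moves:
    - {"claw": 0.7,"linear": [-2,0,2],"turn": [0,0,0]}
    - {"claw": 0.7,"linear": [-4.3,0,4.2],"turn": [0,0,0]}
    - {"claw": 0.7,"linear": [-6.5,0,6.7],"turn": [0,0,0]}
    - {"claw": 0.7,"linear": [-8.5,0,9.3],"turn": [0,0,0]}
    - {"claw": 0.7,"linear": [-10.5,0,12],"turn": [0,0,0]}
    - {"claw": 0.7,"linear": [-12.3,0,14.7],"turn": [0,0,0]}
    - {"claw": 0.7,"linear": [-14,0,17.6],"turn": [0,0,0]}
    - {"claw": 0.7,"linear": [-15.4,0,20.6],"turn": [0,0,0]}

```text
time_s: 26.38
ee_pos: [0.6308, 0.0059, 0.0465]
eef_rot: [3.141, 0.45, 1.476]
force: [-0.4, 0.8, 1.0]
grip_width: 0.0703
```

Run:
```python
from h import *
i=vision.camera('scene'); crop(i,230,190,180,135,4.4,'pics/s18z.png'); tip([60,66,72,78,82,86,88])
```

```text
t 26.425 g m [0.0003 0.1302 0.0607] w 0.0702 F [ 0.8  1.5 -0. ] M [ 0.39 -0.32 -0.02]
60 0.1307 0.0612 t 26.43 lin [ 0.2  0.1 -0.7] turn [-0.    -0.    -0.002]
66 0.1257 0.0568 t 26.43 lin [-2.3  0.1  5.4] turn [-0.    -0.    -0.002]
72 0.1213 0.0519 t 26.43 lin [-4.1  0.1 11.8] turn [-0.    -0.    -0.002]
78 0.1174 0.0465 t 26.43 lin [-5.3  0.1 18.3] turn [-0.    -0.    -0.002]
82 0.1151 0.0427 t 26.43 lin [-5.7  0.1 22.7] turn [-0.    -0.    -0.002]
86 0.1131 0.0388 t 26.43 lin [-5.8  0.1 27.1] turn [-0.    -0.    -0.002]
88 0.1122 0.0367 t 26.43 lin [-5.7  0.1 29.4] turn [-0.    -0.    -0.002]
```

View pics/s18z.png

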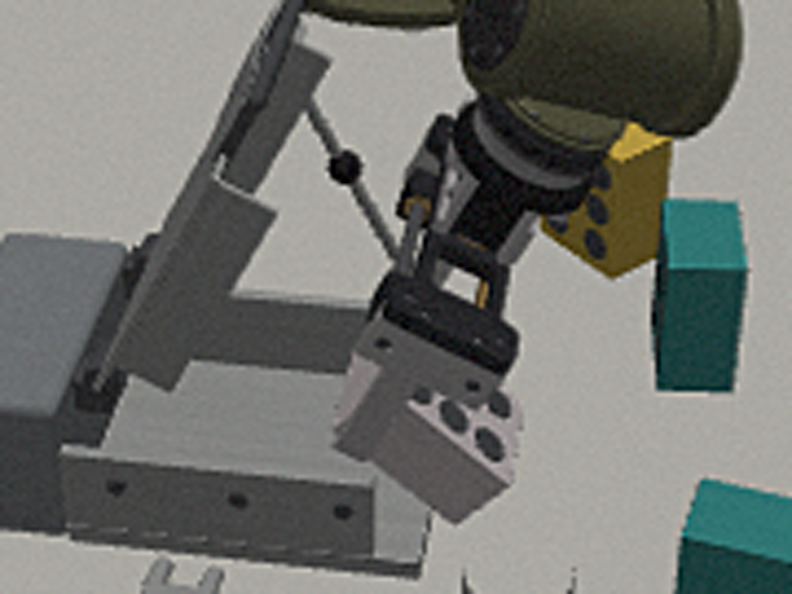

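>>> play_rows:
  moves:
    - {"claw": 0.7,"linear": [-1.2,0,2.6],"turn": [0,0,0]}
    - {"claw": 0.7,"linear": [-2.3,0,5.4],"turn": [0,0,0]}
    - {"claw": 0.7,"linear": [-3.3,0,8.6],"turn": [0,0,0]}
    - {"claw": 0.7,"linear": [-4.1,0,11.8],"turn": [0,0,0]}
    - {"claw": 0.7,"linear": [-4.8,0,15],"turn": [0,0,0]}
    - {"claw": 0.7,"linear": [-5.3,0,18.3],"turn": [0,0,0]}
    - {"claw": 0.7,"linear": [-5.7,0,22.7],"turn": [0,0,0]}
    - {"claw": 0.7,"linear": [-5.8,0,26],"turn": [0,0,0]}

```text
time_s: 27.42
ee_pos: [0.6291, -0.0112, 0.0252]
eef_rot: [3.141, 0.45, 1.476]
force: [0.3, -3.4, 3.0]
grip_width: 0.0703
```

Run:
```python
from h import *
i=vision.camera('scene'); crop(i,230,190,180,135,4.4,'pics/s19z.png'); st(); i=vision.camera('wrist'); cv2.imwrite('pics/w19.png',i)
```

```text
t 27.475 g m [0.0002 0.1132 0.0392] w 0.0701 F [ 0.8 -1.3  0.4] M [-0.18 -0.39 -0.  ]
```

View pics/s19z.png

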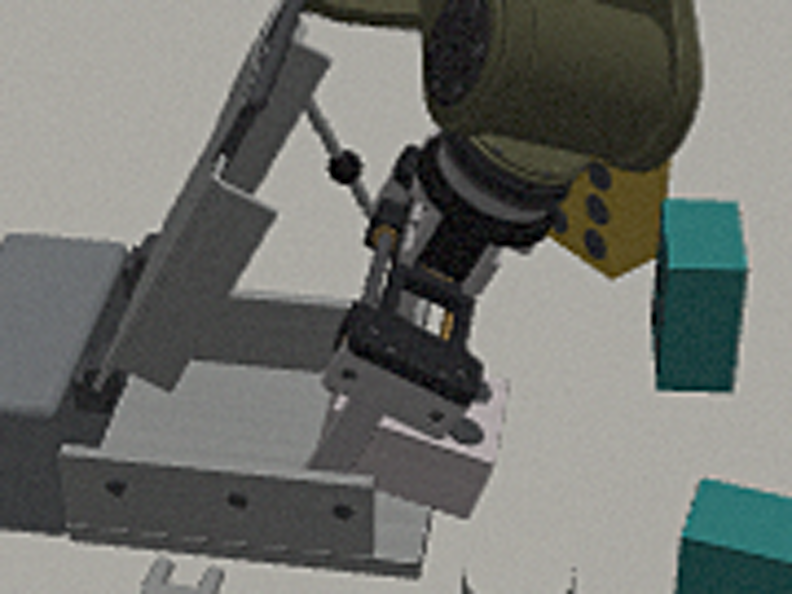

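View pics/w19.png

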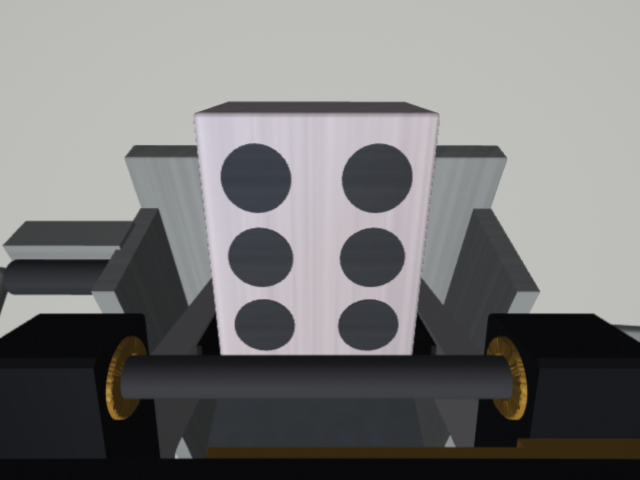

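The block is about 85° over with its inserts up. I'll lower the last few mm, release and back out.

>>> play_rows:
  moves:
    - {"claw": 0.7,"linear": [-0.5,0,2],"turn": [0,0,0]}
    - {"claw": 0.7,"linear": [-1,0,3.5],"turn": [0,0,0]}
    - {"claw": 0.82,"linear": [-1,0,3],"turn": [0,0,0]}
    - {"claw": 0.86,"linear": [-1,0,3],"turn": [0,0,0]}
    - {"claw": 0.86,"linear": [-1,0,3],"turn": [0,0,0]}
    - {"claw": 0.86,"linear": [-1,0,-20],"turn": [0,0,0]}
    - {"claw": 0.86,"linear": [-1,0,-60],"turn": [0,0,0]}
    - {"claw": 0.86,"linear": [-1,0,-110],"turn": [0,0,0]}

```text
time_s: 28.52
ee_pos: [0.6329, 0.036, 0.1248]
eef_rot: [-3.14, 0.45, 1.476]
force: [0.8, -0.4, 0.3]
grip_width: 0.0811
```

Run:
```python
from h import *
st(); o=get_obs(); R0=Ro.from_euler('xyz',o['eef_rot'])
print(R0.inv().apply(np.array([0,0,.12])+m2w([0,.06,0])-m2w([0,0,0]))*1000)
```

```text
t 28.525 g m [-0.0002  0.1606  0.1392] w 0.0811 F [ 0.8 -0.4  0.3] M [ 0.19 -0.12 -0.04]
[   1.80815544   -0.32472106 -134.15150066]
```

>>> play_rows:
  moves:
    - {"claw": 0.86,"linear": [0,0,-50],"turn": [0,0,0]}
    - {"claw": 0.86,"linear": [0,0,-100],"turn": [0,0,0]}
    - {"claw": 0.86,"linear": [0,0,-135],"turn": [0,0,0]}
    - {"claw": 0.86,"linear": [0,0,-135],"turn": [0,0,0]}
    - {"claw": 0.86,"linear": [0,0,-135],"turn": [0,0,0]}

```text
time_s: 29.15
ee_pos: [0.6383, 0.094, 0.2449]
eef_rot: [-3.138, 0.451, 1.477]
force: [0.2, 1.0, -0.1]
grip_width: 0.0809
```

Run:
```python
from h import *
st()
i=vision.camera('scene'); cv2.imwrite('pics/s20.png',i); crop(i,200,150,200,150,4,'pics/s20z.png')
st(); i=vision.camera('wrist'); cv2.imwrite('pics/w20.png',i); i=vision.camera('top'); cv2.imwrite('pics/t20.png',i)
```

```text
t 29.15 g m [-2.000e-04  2.188e-01  2.593e-01] w 0.0809 F [ 0.2  1.  -0.1] M [ 0.11 -0.09 -0.03]
t 29.2 g m [-2.000e-04  2.187e-01  2.591e-01] w 0.0809 F [ 0.8  0.4 -0.9] M [ 0.19 -0.07 -0.03]
```

View pics/s20z.png

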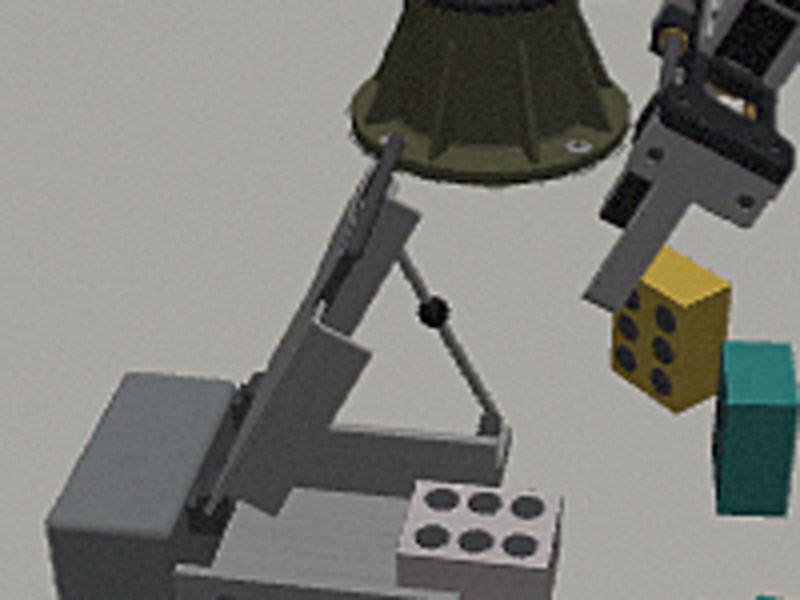

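View pics/w20.png

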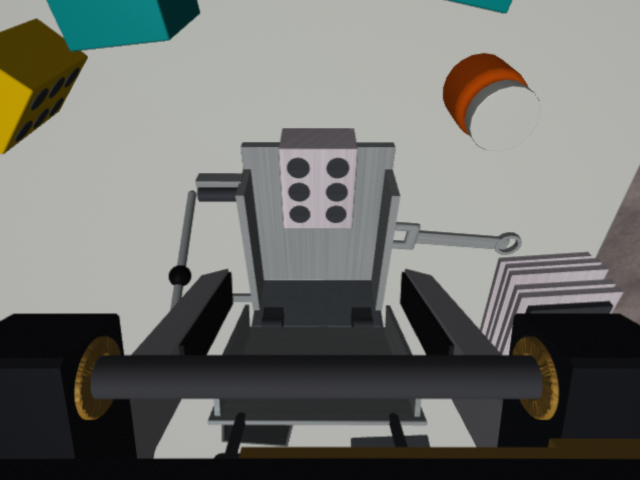

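View pics/t20.png

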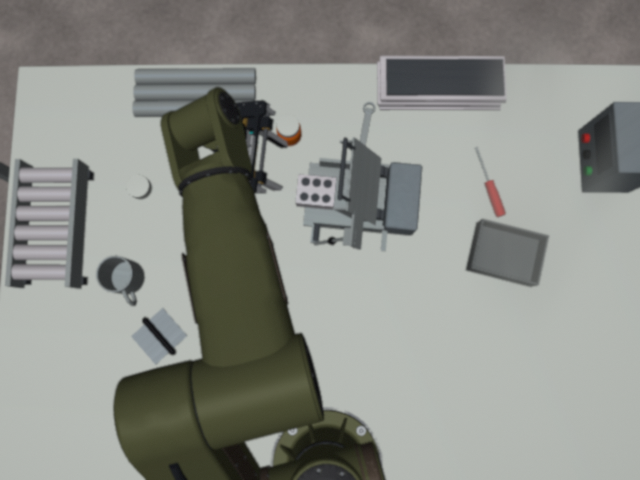

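Scene: the block lies on the bed, its top face spanning (300–340, 270–293). Measuring its pose from the wrist view as a final check.

Run:
```python
from h import *
i=cv2.imread('pics/w20.png'); 
for p in ((281,149),(356,149),(353,228),(284,225)): print(np.round(w2m(onz('wrist',p,.057)),4))
print(proj('scene',[m2w([x,y,.057]) for x in(-.035,.035) for y in(.094,.184)]))
k=lambda p,r:m2w([-.125,.135-r*np.cos(p),.045+r*np.sin(p)])
print('knob scene obs',(200+432/4,150+312/4),[proj('scene',k(p,.085)).round(1).tolist() for p in(1.07,1.1,1.13)])
print(proj('scene',[m2w([-.06,.196*np.cos(t),.1+.196*np.sin(t)]) for t in (1.0,1.1,1.2)]), 'bar end obs',(200+397/4,150+140/4))
```

```text
[-0.0322  0.1888  0.057 ]
[0.0339 0.1887 0.057 ]
[0.0362 0.1003 0.057 ]
[-0.0342  0.1042  0.057 ]
[[300.20478123 269.05580853]
 [336.580272   272.55610123]
 [294.77821152 287.37324894]
 [332.99417324 291.22486531]]
knob scene obs (308.0, 228.0) [[[306.3, 227.9]], [[307.1, 227.6]], [[308.0, 227.3]]]
[[305.7212834  189.8737872 ]
 [298.19445405 185.46057532]
 [290.25105216 181.68711062]] bar end obs (299.25, 185.0)
```

Run:
```python
from station import hand_in, get_obs
print(get_obs()['force']); print(hand_in())
```

```text
[0.08692157 0.25602105 0.31912202]
the job is handed in; nothing more can be done
None
```

The hood is propped open on the rod and the mould block lies flat on the bed with its inserts up. I handed the job in at about 29 s; no verdict is reported.

- **Hood and rod:** I raised the hood to its stop and swung the rod up. The first swing measured only about 0.96 rad, so I gripped it again and nudged it to about 1.04 before lowering the hood. In the last images the bar sits where a hood angle of 1.1 rad puts it, and the knob reads 1.10 to 1.13 rad, so the rod tip looks home in its pocket. I could not measure the tip contact directly.
- **Block:** I carried it upright to the front edge of the bed, lowered it against the edge and tipped it over in a light grip. Its top face measures about 67 × 87 mm at the lying height. Its centre is at machine y ≈ 0.145 m and within about 2 mm of the middle line.
- **Gripper and other things:** The gripper is clear and the wrist force is about 0 N. In the final pictures, the other things I could see stand where they started; the arm hid a few look-alike blocks in the last top view. I did not measure any of them again.

One check disagreed on the way: a wrist picture taken while the arm was still moving put the block about 8 mm off. A second picture with the arm nearly settled agreed with the other views, and I used that one.

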